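# Stack a statue plinth in the bonding jig

## Task

Get a statue plinth ready for bonding in the jig: first clear the green stone offcut out of the jig's pocket into the blue scrap tray, then set the grey base stone in the pocket and push it fully home against the two back stops and the side stop. On it stack every red slab that is laid out, squarely and with all edges flush, then centre the white marble disc on top and finally stand the steel weight upright on the middle of the disc. Set each stone down gently, and leave the finished statues standing where they are.

Things in the scene. Friction and masses are not known exactly. Their poses are not given: they have to be found in the camera images.
- seat (a point): Bonding jig (fixed, place and yaw vary): timber block 190 x 190 x 40 mm under an aluminium plate, whose top is the pocket floor, 50 mm above the bench. Point on the pocket floor at the centre of the base stone's footprint when that is fully home; z up, +x towards the back stops, +y away from the side stop. The pocket gives the base stone 12 mm of slack in x and in y before it is pushed home.
- back_stops (a point): Midway between the jig's two dark steel back stops, at their face level and foot: 31 mm along +x from the seat point, same axes. Each stop is 22 mm wide (y), 14 mm thick, 56 mm tall above the pocket floor, centred 39 mm to either side; the open gap between them, 56 mm wide, takes a finger. Rigid.
- side_stop (a point): Foot of the face of the jig's dark steel side stop: 50 mm along -y from the seat point, same axes. It is 24 mm wide (x), 14 mm thick, 56 mm tall above the pocket floor. Rigid. Opposite both kinds of stop run brass kerbs only 6 mm high: inner faces at x = -43 mm (in front, two pieces, 28 to 54 mm to either side of the middle, open between) and y = +62 mm, seen from the seat point.
- tray: Blue sheet-steel scrap tray, fixed, open on top, 120 mm (x) x 140 mm (y) x 40 mm high, walls and floor 4 mm; origin at the centre of its underside on the bench. Its place varies.
- offcut_c (a point): Green stone offcut, a rough block 36 mm (x) x 66 mm (y) x 30 mm high, 0.15 kg, lying in the jig's pocket at the start; point at its centre, z up. Grip it across its 36 mm.
- base_c (a point): Grey base stone, a rectangular block 62 mm (x) x 100 mm (y) x 46 mm high, about 0.66 kg; point at its centre, z up. In the jig its x lies along the jig's x (either way round). The jig's plate is smooth: a level push of 2 to 4 N slides it. Grip it across its 62 mm: in the jig the far finger then stands in the gap between the back stops.
- slab0_c (a point): Red sandstone slab, 62 mm (x) x 100 mm (y) x 14 mm thick, about 0.21 kg, lying flat on the bench; point at its centre, z up. Same outline as the base stone. Two to four slabs, all alike; this one may be absent. The stops reach 10 mm above the base stone, so the lowest slab stands beside them: lower it a millimetre or two clear of the stops.
- slab1_c (a point): Red sandstone slab, 62 mm (x) x 100 mm (y) x 14 mm thick, about 0.21 kg, lying flat on the bench; point at its centre, z up. Same outline as the base stone. Two to four slabs, all alike; this one may be absent. The stops reach 10 mm above the base stone, so the lowest slab stands beside them: lower it a millimetre or two clear of the stops.
- slab2_c (a point): Red sandstone slab, 62 mm (x) x 100 mm (y) x 14 mm thick, about 0.21 kg, lying flat on the bench; point at its centre, z up. Same outline as the base stone. Two to four slabs, all alike; this one may be absent. The stops reach 10 mm above the base stone, so the lowest slab stands beside them: lower it a millimetre or two clear of the stops.
- slab3_c (a point): Red sandstone slab, 62 mm (x) x 100 mm (y) x 14 mm thick, about 0.21 kg, lying flat on the bench; point at its centre, z up. Same outline as the base stone. Two to four slabs, all alike; this one may be absent. The stops reach 10 mm above the base stone, so the lowest slab stands beside them: lower it a millimetre or two clear of the stops.
- disc_c (a point): White marble disc, diameter 62 mm, 18 mm thick, about 0.14 kg, lying flat; point at its centre, z up.
- weight_knob (a point): Steel holding weight: a round foot 60 mm across and 24 mm high, a thin stem and a black knob 30 mm across and 24 mm high (36 to 60 mm above the underside), 0.62 kg in all; point at the knob's centre, 48 mm above its underside, z up. Grip it by the knob.
- statue0: Finished stone statue, a bystander: standing figure 62 mm across and 145 mm tall, 0.75 kg; origin at the centre of its underside.
- statue1: Finished stone statue, a bystander: standing figure 62 mm across and 145 mm tall, 0.75 kg; origin at the centre of its underside.
- statue2: Finished stone statue, a bystander: standing figure 62 mm across and 145 mm tall, 0.75 kg; origin at the centre of its underside.
- statue3: Finished stone statue, a bystander: standing figure 62 mm across and 145 mm tall, 0.75 kg; origin at the centre of its underside.

How it is judged:
On the way, in this order (a step that is already met when the one before it is completed fails the run):
1. the offcut lies in the scrap tray, let go (x of offcut_c in the frame of tray between -0.056 and 0.056 m and y of offcut_c in the frame of tray between -0.066 and 0.066 m and height (world z) of offcut_c below 0.045 m and contact force between the fingers and offcut below 0.1 N), for 0.3 s.
2. the base stone is fully home against both back stops and the side stop, flat on the pocket floor (x of base_c in the frame of seat between -0.003 and 0.003 m and y of base_c in the frame of seat between -0.003 and 0.003 m and z of base_c in the frame of seat below 0.026 m and angle between the x axis of base_c and the x axis of seat, either way round below 0.035 rad and angle between base_c's own z axis and vertical below 0.03 rad), for 0.3 s.
3. every slab lies on the base stone, square and flush (x of slab0_c in the frame of base_c between -0.005 and 0.005 m and y of slab0_c in the frame of base_c between -0.005 and 0.005 m and z of each of slab0_c, slab1_c, slab2_c, slab3_c in the frame of base_c above 0.02 m and angle between the x axis of each of slab0_c, slab1_c, slab2_c, slab3_c and the x axis of base_c, either way round below 0.07 rad and angle between each of slab0_c, slab1_c, slab2_c, slab3_c's own z axis and vertical below 0.035 rad and x of slab1_c in the frame of base_c between -0.005 and 0.005 m and y of slab1_c in the frame of base_c between -0.005 and 0.005 m and x of slab2_c in the frame of base_c between -0.005 and 0.005 m and y of slab2_c in the frame of base_c between -0.005 and 0.005 m and x of slab3_c in the frame of base_c between -0.005 and 0.005 m and y of slab3_c in the frame of base_c between -0.005 and 0.005 m), for 0.3 s.
4. the disc lies centred on top of the slabs (horizontal distance between disc_c and base_c below 0.006 m and angle between disc_c's own z axis and vertical below 0.035 rad and z of disc_c in the frame of base_c above 0.04 m and z of disc_c in the frame of slab0_c above 0.012 m and z of disc_c in the frame of slab1_c above 0.012 m and z of disc_c in the frame of slab2_c above 0.012 m and z of disc_c in the frame of slab3_c above 0.012 m), for 0.3 s.
At the end, for the whole second after the job is handed in: Offcut in the tray; base flat, within 3 mm of home against the stops and 2 deg of square; each slab on it flush within 5 mm and 4 deg; disc above the slabs, centred within 6 mm on the base; weight upright on the disc within 10 mm of its centre; all released and at rest (all of step 1 and all of step 2 and all of step 3 and all of step 4 and horizontal distance between weight_knob and disc_c below 0.01 m and z of weight_knob in the frame of disc_c above 0.05 m and angle between weight_knob's own z axis and vertical below 0.05 rad and linear speed of each of base, slab0, slab1, slab2, slab3, disc, weight below 0.02 m/s); the robot touches nothing.
It fails at once if a finished statue is shifted by more than 30 mm or toppled (distance of any of statue0, statue1, statue2, statue3 from where it was at the start of the episode above 0.03 m or angle between any of statue0, statue1, statue2, statue3's own z axis and vertical above 0.35 rad).
It fails at once if a stone or the weight is let fall freely onto its place in the jig from more than about 12 mm instead of being set down ((linear speed of base above 0.5 m/s and contact force between base and anything else below 0.05 N and horizontal distance between base and seat below 0.025 m) or (linear speed of slab0 above 0.5 m/s and contact force between slab0 and anything else below 0.05 N and horizontal distance between slab0 and base_c below 0.025 m) or (linear speed of slab1 above 0.5 m/s and contact force between slab1 and anything else below 0.05 N and horizontal distance between slab1 and base_c below 0.025 m) or (linear speed of slab2 above 0.5 m/s and contact force between slab2 and anything else below 0.05 N and horizontal distance between slab2 and base_c below 0.025 m) or (linear speed of slab3 above 0.5 m/s and contact force between slab3 and anything else below 0.05 N and horizontal distance between slab3 and base_c below 0.025 m) or (linear speed of disc above 0.5 m/s and contact force between disc and anything else below 0.05 N and horizontal distance between disc and base_c below 0.025 m) or (linear speed of weight above 0.5 m/s and contact force between weight and anything else below 0.05 N and horizontal distance between weight and base_c below 0.025 m)).
Of slab0, slab1, slab2, slab3 only 2 to 4 are there at a start; the rules pass over those that are not, and their reading is None.
At some moment in a run one of disc, weight may be knocked a few centimetres aside while the robot is not near it.
It also fails if it takes over 210 s, if anything falls off the work surface, if the arm or the gripper's body presses on something with over 40 N, if the wrist force passes 120 N, or if a joint passes its speed limit or range.

## Robot

A 6-joint arm with a two-finger parallel gripper is mounted at the origin on the work surface. World frame = base frame: x ahead of the robot, y to its left, z up, the work surface at z = 0. Lengths are in m, angles in rad, forces in N, time in s.
With the tool pointing down it reaches from about 0.375 to 0.9 m from the base axis. Payload 3.1 kg.
Tool frame: the origin (TCP) lies midway between the tips of the shut fingers; the grasp point (between the pads) lies 19 mm behind it; z points along the fingers, y is the line along which they close (so a half turn about z gives the same grasp; the last joint's range is limited). The gripper opens to 85 mm and grips with 20 to 120 N. Pads are 22 mm wide; open, the fingers measure 114 mm over their backs; the gripper's body (76 mm by 85 mm) begins 54 mm behind the grasp point. The pads swing forward as they close: fully open they stand 13 mm farther back than shut.
Start: joints at [-1.367, 0.527, 1.433, -0, 1.181, -0.178], TCP at [0.233, -0.58, 0.202] pointing down, gripper open.
Joint ranges: [-3.08, 3.08], [-0.75, 2.2], [0.22, 2.44], [-1.43, 4.57], [0, 2.65], [-2.85, 2.85]. Speed limits (rad/s): [2.79, 2.79, 3.14, 3.14, 3.14, 3.14].

## Interface

Orientations are given as a unit quaternion [x, y, z, w].
In Python, from station import manip gives the robot as it stands. The module is installed in compiled form; this text tells all that it offers.
- The arm moves only by the tool apply_moves, never from a script. Its arguments are lists of equal length, an entry for each row: "claw": the gripper's target within -1 to 1 (fully open at 1, half-way at 0, shut at -1); "travel": the shift along the tool's x, y, z scaled (see below), a list of three; "turn": the turn, a rotation vector about the tool's x, y, z scaled (see below), a list of three. In form: {"claw": [claw, ...], "travel": [[dx, dy, dz], ...], "turn": [[rx, ry, rz], ...]}. A call has 1 to 5 rows; each row is the pose to reach, as a shift and turn from the pose commanded when the call began, along the tool's axes at that moment, turning the shorter way round; what a row does not reach only later rows make up. The controller multiplies each number of a shift by 800 mm and each number of a turn by 180 degrees. A row lasts 1/12 s, in which the tool goes at most 41.7 mm and 7.16 degrees, less where a joint would pass 70% of its speed; a pose out of reach is approached as far as the arm can. A call with a number of a shift or a turn outside -1 to 1 is refused whole. A call with a gripper value outside its range is refused whole. The fingers move at their own pace and stop on an object; "newtons" is the grip in N (left out, the last holds). Time passes only in rows, so rows that repeat a pose let the fingers close. It gives the time, the measured TCP pose, the force, the opening and the grip force at its end, in the units of the state.
- manip.sense(): the state, without advancing time (a new reading comes with each control period).
- manip.snapshot(name): name is "scene" or "top"; returns a dict with "pixels" (400x640x3 uint8, red, green, blue), "depth" (400x640 float32, m along the optical axis (not along the pixel's ray), 0 where there is no reading), "intrinsics" (3x3 intrinsics, pixels), "R" (3x3) and "t" (3): a world point X has camera coordinates R X + t. Camera axes: x right, y down, z forward; pixel columns grow to the right and rows downward; lengths in m; the calibration is good to about 2 mm. A picture is of the moment at which its call begins.
- manip.sign_off(): hands the job in; it is judged then, once.
The state is a dict: "t": time; "q": joint angles; "qd": joint speeds; "tau": joint torques, N m; "tcp_pos": TCP position; "tool_rot": TCP orientation; "force": force on the tool from outside, world axes, zero at the start; "ft_torque": the same for the moment, N m; "finger_gap": opening from 0.0 (shut) to 1.0 (fully open); "gripper_force": force on a finger pad.
Only numpy, scipy, OpenCV 4.12 (cv2) and the standard library are available. Lean on these libraries where they do the work, as an engineer would, in place of code of your own. Each camera call takes 0.05 s, during which the arm holds its last target. There are 200 camera calls.

## Working session

There is one attempt and no reset: what is moved stays moved. The work goes in short steps, Python scripts to look and compute and a tool call to move; the robot and the scene stay as the last step left them, time stands still between calls to the robot, and variables do not carry over. Pictures are saved under pics/ and viewed, at most 14 in all, crops included, and the job is handed in when it is done.

Besides the shell and the picture viewer there is one more tool, called after ">>>" as a command line: name --argument value ..., lists and objects as JSON in quotes. apply_moves: Moves the arm, as the interface text tells. Shifts and turns lie within -1 to 1; 1 stands for 800 mm of shift or 180 degrees of turn. Its arguments: {"type":"object","properties":{"claw":{"type":"array","items":{"type":"number"}},"travel":{"type":"array","items":{"type":"array","items":{"type":"number"}}},"turn":{"type":"array","items":{"type":"array","items":{"type":"number"}}},"newtons":{"type":"number"}},"required":["claw","travel","turn"]}

```bash
mkdir -p pics
cat > h.py <<'E'
import numpy as np, cv2
from station import manip
def snap(n,save=None):
    s=manip.snapshot(n)
    if save: cv2.imwrite('pics/'+save+'.png',cv2.cvtColor(s['pixels'],cv2.COLOR_RGB2BGR))
    return s
def cloud(s):
    K,R,t=s['intrinsics'],s['R'],s['t'];d=s['depth']
    v,u=np.mgrid[:d.shape[0],:d.shape[1]]
    c=np.stack([(u-K[0,2])/K[0,0]*d,(v-K[1,2])/K[1,1]*d,d],-1)
    return (c-t)@R
def ray(s,uv,z):
    K,R,t=s['intrinsics'],s['R'],s['t']
    uv=np.atleast_2d(np.asarray(uv,float))
    d=np.c_[uv,np.ones(len(uv))]@np.linalg.inv(K).T@R
    o=-R.T@t
    return o+d*((z-o[2])/d[:,2])[:,None]
E
python3 - <<'E'
from h import *
for n in('top','scene'):
    s=snap(n,n+'0'); print(n,s['intrinsics'],-s['R'].T@s['t'],s['R'][2])
st=manip.sense();print(st['tcp_pos'],st['tool_rot'],st['finger_gap'],st['force'],st['t'])
E
```

```text
top [[438.47648542   0.         319.54470749]
 [  0.         438.47648542 196.4298805 ]
 [  0.           0.           1.        ]] [ 0.49931518 -0.01231783  1.36837315] [ 5.07530061e-02  8.49418433e-04 -9.98710875e-01]
scene [[396.59984229   0.         319.52965032]
 [  0.         396.59984229 201.21814061]
 [  0.           0.           1.        ]] [ 0.92320588 -0.68879727  0.85398663] [-0.33432989  0.62078151 -0.70912188]
[ 0.23334011 -0.57904056  0.20092334] [ 9.81742175e-01  1.90213895e-01  9.67319724e-06 -9.87872054e-04] 0.9994320916722756 [-0.24718682  0.37783674 -0.08483455] 0.1
```

View pics/top0.png

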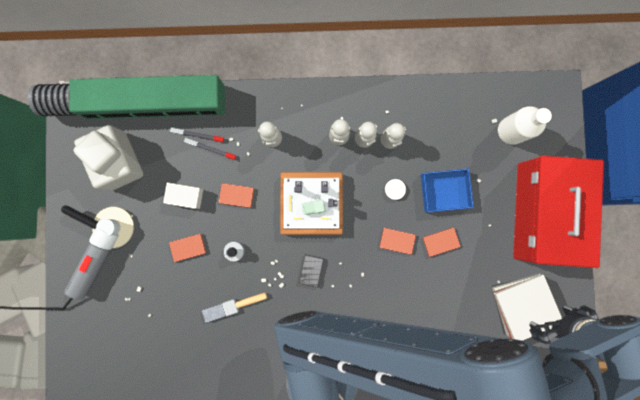

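View pics/scene0.png

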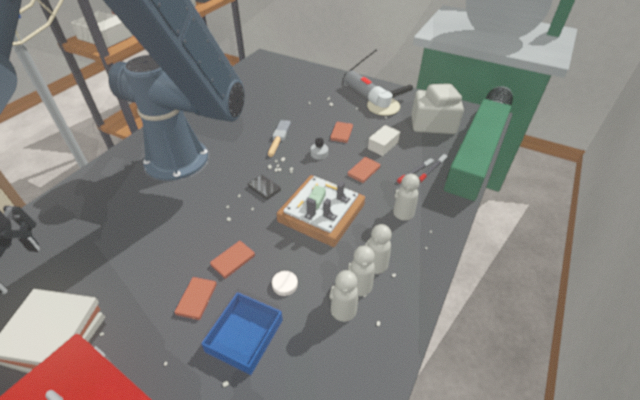

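The top view (up is +x, left is +y) shows these positions:
- Jig at (311,204), with its back stops at the top (298/324,187), its side stop on the right (333,203) and the offcut at (314,207).
- Tray at (447,191), base stone at (183,195), disc at (396,189) and weight at (234,251).
- Four slabs at (236,195), (188,247), (398,241) and (441,242).
- Four statues along row 132.

```bash
cat >> h.py <<'E'
def roi(mask,c,r):
    m=np.zeros_like(mask);m[c[1]-r:c[1]+r,c[0]-r:c[0]+r]=1
    m=m*mask
    n,l,st,ce=cv2.connectedComponentsWithStats(m.astype(np.uint8))
    k=1+np.argmax(st[1:,4]);return (l==k).astype(np.uint8)
def rect(s,mask,z):
    """rectangle (world, m) of mask's contour on plane z: centre, long-axis yaw deg, sizes mm"""
    c=max(cv2.findContours(mask,cv2.RETR_EXTERNAL,cv2.CHAIN_APPROX_NONE)[0],key=cv2.contourArea)[:,0]
    p=ray(s,c,z)[:,:2]
    (cx,cy),(w,h),a=cv2.minAreaRect((p*1000).astype(np.float32))
    if w<h: a-=90;
    a=(a+90)%180-90 # long-axis direction
    m=ray(s,np.argwhere(mask)[:,::-1],z)[:,:2].mean(0)
    q=ray(s,np.argwhere(mask)[:,::-1],z)[:,:2]-m
    e=np.linalg.eigh(q.T@q)[1][:,1]; pa=np.degrees(np.arctan2(e[1],e[0]));pa=(pa+90)%180-90
    return dict(rect=np.round([cx/1e3,cy/1e3],4),mean=np.round(m,4),yaw=round(a,1),pca=round(pa,1),wh=np.round(sorted((w,h)),1))
def masks(s):
    H=cv2.cvtColor(s['pixels'],cv2.COLOR_RGB2HSV).astype(int);h,sa,v=H[...,0],H[...,1],H[...,2]
    return dict(red=((h<12)|(h>172))&(sa>90)&(v>90),green=(h>40)&(h<85)&(sa>35)&(v>90),
      blue=(h>100)&(h<125)&(sa>130),white=(sa<40)&(v>165),dark=(v<75),orange=(h>5)&(h<22)&(sa>110)&(v>90))
E
python3 - <<'E'
from h import *
s=snap('top');M=masks(s);P=cloud(s)
def go(n,k,c,r,z):
    m=roi(M[k],c,r);zz=P[...,2][m>0];print(n,'z',np.round(np.median(zz[np.isfinite(zz)]),4),rect(s,m,z))
for i,c in enumerate([(236,195),(188,247),(398,241),(441,242)]): go('slab%d'%i,'red',c,25,.014)
go('base','white',(183,195),25,.046)
go('disc','white',(396,189),16,.018)
go('offcut','green',(314,207),16,.08)
go('tray','blue',(447,191),35,.04)
go('jig','orange',(311,204),45,.04)
for c in [(298,187),(324,187),(333,203)]: go('stop','dark',c,9,.106)
for c in [(234,251)]: go('knob','dark',c,12,.06)
for c in [(269,132),(340,132),(368,132),(396,132)]: go('statue','white',c,20,.1)
j=s['pixels'][165:245,270:355]; cv2.imwrite('pics/jig0.png',cv2.cvtColor(cv2.resize(j,None,fx=7,fy=7,interpolation=cv2.INTER_CUBIC),cv2.COLOR_RGB2BGR))
E
```

```text
slab0 z 0.0123 {'rect': array([0.5795, 0.2473]), 'mean': array([0.5798, 0.247 ]), 'yaw': 80.1, 'pca': np.float64(79.8), 'wh': array([ 63.5, 102.3])}
slab1 z 0.0125 {'rect': array([0.4234, 0.4008]), 'mean': array([0.4233, 0.4007]), 'yaw': -75.8, 'pca': np.float64(-75.7), 'wh': array([ 64.2, 103.7])}
slab2 z 0.0127 {'rect': array([ 0.424 , -0.2458]), 'mean': array([ 0.4241, -0.2458]), 'yaw': 75.3, 'pca': np.float64(75.6), 'wh': array([ 63.3, 103.2])}
slab3 z 0.0126 {'rect': array([ 0.4174, -0.3809]), 'mean': array([ 0.4173, -0.3806]), 'yaw': -73.9, 'pca': np.float64(-74.2), 'wh': array([ 64.7, 103.5])}
base z 0.0441 {'rect': array([0.5838, 0.4072]), 'mean': array([0.5836, 0.4071]), 'yaw': 79.5, 'pca': np.float64(79.8), 'wh': array([ 65.7, 104.6])}
disc z 0.0162 {'rect': array([ 0.5837, -0.2446]), 'mean': array([ 0.5842, -0.2443]), 'yaw': -1.8, 'pca': np.float64(-85.2), 'wh': array([61.8, 61.8])}
offcut z 0.0797 {'rect': array([0.5201, 0.004 ]), 'mean': array([0.5203, 0.0031]), 'yaw': -77.0, 'pca': np.float64(-81.6), 'wh': array([ 7.8, 57.7])}
tray z 0.004 {'rect': array([ 0.5739, -0.3969]), 'mean': array([ 0.5739, -0.3968]), 'yaw': -86.1, 'pca': np.float64(-85.7), 'wh': array([119. , 147.4])}
jig z 0.0381 {'rect': array([0.548 , 0.0153]), 'mean': array([0.5456, 0.0137]), 'yaw': 88.2, 'pca': np.float64(-3.4), 'wh': array([188.1, 188.3])}Traceback (most recent call last):
  File "<stdin>", line 11, in <module>
  File "<stdin>", line 4, in go
  File "h.py", line 22, in roi
    k=1+np.argmax(st[1:,4]);return (l==k).astype(np.uint8)
        ~~~~~~~~~^^^^^^^^^^
    return _wrapfunc(a, 'argmax', axis=axis, out=out, **kwds)
    return bound(*args, **kwds)
ValueError: attempt to get argmax of an empty sequence
```

Run:
```python
from h import *
s=snap('top');P=cloud(s);Z=P[...,2];H=cv2.cvtColor(s['pixels'],cv2.COLOR_RGB2HSV)
def comps(m,box,zpl,mn=8):
    b=np.zeros(m.shape,np.uint8);b[box[1]:box[3],box[0]:box[2]]=1
    n,l,st,ce=cv2.connectedComponentsWithStats((m*b).astype(np.uint8),connectivity=4)
    for k in range(1,n):
        if st[k,4]>=mn:
            mm=(l==k).astype(np.uint8); print(ce[k].round(1),st[k,4],'z',np.median(Z[mm>0]).round(4),rect(s,mm,zpl))
print('stops');comps((Z>.094)&(Z<.12),(275,168,350,240),.106)
print('offcut');comps((Z>.068)&(Z<.09),(275,168,350,240),.08)
print('knob');comps((Z>.04)&(Z<.08),(215,235,255,270),.06)
print('foot');comps((Z>.012)&(Z<.035),(205,225,265,280),.024)
print('statues');comps((Z>.05),(250,105,420,155),.1)
print('jigtop');comps((Z>.042)&(Z<.056),(270,160,355,245),.05,200)
j=s['pixels'][165:245,270:355]; cv2.imwrite('pics/jig0.png',cv2.cvtColor(cv2.resize(j,None,fx=7,fy=7,interpolation=cv2.INTER_CUBIC),cv2.COLOR_RGB2BGR))
s=snap('scene');j=s['pixels'][165:255,270:375]; cv2.imwrite('pics/jigs0.png',cv2.cvtColor(cv2.resize(j,None,fx=6,fy=6,interpolation=cv2.INTER_CUBIC),cv2.COLOR_RGB2BGR))
```

```text
stops
[297.1 189.1] 36 z 0.1053 {'rect': array([0.5869, 0.0517]), 'mean': array([0.5868, 0.0528]), 'yaw': 88.2, 'pca': np.float64(82.7), 'wh': array([11.6, 20.2])}
[324. 189.] 35 z 0.1037 {'rect': array([ 0.5845, -0.0248]), 'mean': array([ 0.5845, -0.0248]), 'yaw': 88.2, 'pca': np.float64(88.3), 'wh': array([11.6, 17.3])}
[330. 202.] 45 z 0.104 {'rect': array([ 0.5465, -0.0409]), 'mean': array([ 0.5465, -0.0409]), 'yaw': -1.8, 'pca': np.float64(-1.9), 'wh': array([11.5, 23.1])}
offcut
[313. 207.] 268 z 0.0798 {'rect': array([0.5345, 0.0092]), 'mean': array([0.5344, 0.0091]), 'yaw': -82.3, 'pca': np.float64(-82.3), 'wh': array([35.3, 65.2])}
knob
[231.2 251.8] 88 z 0.0577 {'rect': array([0.4102, 0.2567]), 'mean': array([0.4094, 0.2561]), 'yaw': 88.8, 'pca': np.float64(-79.5), 'wh': array([26.7, 29.7])}
foot
[234.2 250.7] 217 z 0.0226 {'rect': array([0.4091, 0.2565]), 'mean': array([0.41  , 0.2543]), 'yaw': 88.3, 'pca': np.float64(30.2), 'wh': array([54.7, 58.2])}
statues
[339.6 130.7] 368 z 0.1287 {'rect': array([ 0.7546, -0.0754]), 'mean': array([ 0.754 , -0.0755]), 'yaw': -1.8, 'pca': np.float64(-12.7), 'wh': array([55.5, 67.7])}
[268.8 132.9] 380 z 0.1277 {'rect': array([0.7537, 0.132 ]), 'mean': array([0.7538, 0.131 ]), 'yaw': 43.1, 'pca': np.float64(30.2), 'wh': array([55.8, 68.8])}
[366.4 133.1] 382 z 0.128 {'rect': array([ 0.7434, -0.1523]), 'mean': array([ 0.7444, -0.1536]), 'yaw': -2.1, 'pca': np.float64(-27.6), 'wh': array([58.3, 67.7])}
[393.8 134.3] 398 z 0.1264 {'rect': array([ 0.7407, -0.232 ]), 'mean': array([ 0.7383, -0.2331]), 'yaw': -18.8, 'pca': np.float64(-37.8), 'wh': array([58.5, 72.5])}
jigtop
[310.4 202.6] 2289 z 0.0488 {'rect': array([0.5503, 0.0148]), 'mean': array([0.5487, 0.0168]), 'yaw': 88.5, 'pca': np.float64(-86.8), 'wh': array([156.4, 168.9])}
```

View pics/jig0.png

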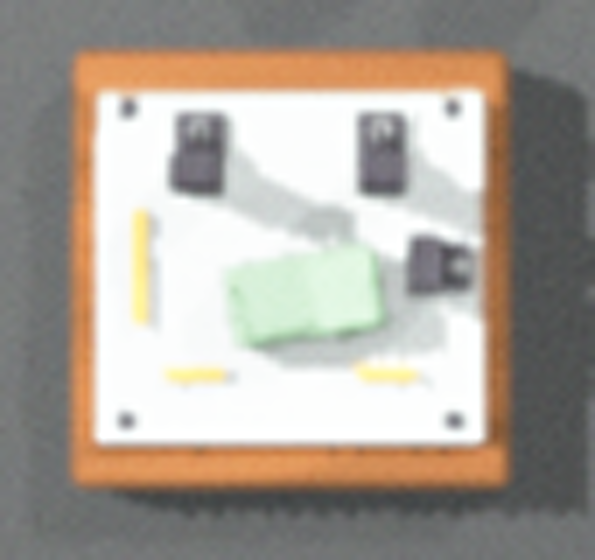

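View pics/jigs0.png

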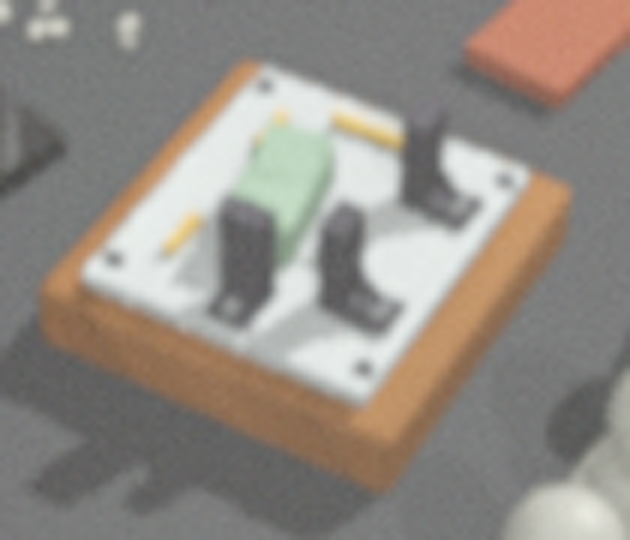

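The jig crop shows the back stops at the top, the side stop on the right and the brass kerbs on the left and bottom. The green offcut lies turned about 8°. The stops and the timber block agree on the seat being at (0.548, 0.0153) with yaw about −1.8°. Next is a planning helper that prints the move numbers.

```bash
cat > pl.py <<'E'
import numpy as np, json, sys, os
# pose x,y,z (m), psi (deg, world direction of tool x); tool points straight down
def load(): return json.load(open('cmd.json'))
def plan(wps, start=None, commit=True):
    """wps: x,y,z,psi,claw[,extra rows]; prints one line per call: rows, travel, turn, claw"""
    p=start or load()
    for w in wps:
        x,y,z,psi,claw=w[:5]; ex=w[5] if len(w)>5 else 1
        d=np.array([x,y,z])-p[:3]; a=np.radians(p[3])
        loc=np.array([np.cos(a)*d[0]+np.sin(a)*d[1], np.sin(a)*d[0]-np.cos(a)*d[1], -d[2]])
        tz=-(psi-p[3])
        tr=np.round(loc/.8,4); tu=round(tz/180,4)
        n=int(np.ceil(max(np.linalg.norm(d)/.0416,abs(tz)/7.15)))+ex
        print('rows',n,'travel',tr.tolist(),'rz',tu,'claw',claw,'->',np.round(w[:4],4).tolist())
        l=tr*.8; p=[p[0]+np.cos(a)*l[0]+np.sin(a)*l[1], p[1]+np.sin(a)*l[0]-np.cos(a)*l[1], p[2]-l[2], p[3]-tu*180]
    if commit: json.dump([float(v) for v in p],open('cmd.json','w'))
def sense():
    from station import manip
    s=manip.sense();q=s['tool_rot'];psi=np.degrees(2*np.arctan2(q[1],q[0]))
    print('t',round(s['t'],2),'tcp',np.round(s['tcp_pos'],4),'psi',round(psi,2),'cmd',np.round(load(),4),'F',np.round(s['force'],2),'gap',round(s['finger_gap']*85,1),'grip',np.round(s['gripper_force'],1))
    return s
E
echo '[0.2333,-0.5800,0.202,21.92]' > cmd.json
python3 - <<'E'
from pl import *
plan([(.42,-.25,.2,70,.2,0),(.5345,.0092,.16,97.7,.2,2)])
plan([(.5345,.0092,.056,97.7,.2,2)],commit=False)
E
```

```text
rows 10 travel [0.3705, -0.2956, 0.0025] rz -0.2671 claw 0.2 -> [0.42, -0.25, 0.2, 70.0]
rows 9 travel [0.3534, 0.0237, 0.05] rz -0.1539 claw 0.2 -> [0.5345, 0.0092, 0.16, 97.7]
rows 5 travel [-0.0, -0.0, 0.13] rz -0.0 claw 0.2 -> [0.5345, 0.0092, 0.056, 97.7]
```

```bash
python3 - <<'E'
s=open('pl.py').read()
s=s.replace("""    for w in wps:
        x,y""","""    ws=[];q=p
    for w in wps:
        d=np.array(w[:4],float)-q
        n=max(np.linalg.norm(d[:3])/.040,abs(d[3])/7.0); ex=w[5] if len(w)>5 else 1
        k=max(1,int(np.ceil((n+ex)/5)))
        for i in range(1,k+1): ws.append(list(np.array(q)+d*i/k)+[w[4],-1])
        for j in range(k): ws[-k+j][5]=int(np.ceil(n/k))+(ex if j==k-1 else 0)
        q=list(w[:4])
    for w in ws:
        x,y""").replace("n=int(np.ceil(max(np.linalg.norm(d)/.0416,abs(tz)/7.15)))+ex","n=ex")
open('pl.py','w').write(s)
E
echo '[0.2333,-0.5800,0.202,21.92]' > cmd.json
python3 - <<'E'
from pl import *
plan([(.42,-.25,.2,70,.2,0),(.5345,.0092,.16,97.7,.2,1),(.5345,.0092,.1,97.7,.2,2)])
E
```

```text
rows 5 travel [0.1852, -0.1478, 0.0013] rz -0.1336 claw 0.2 -> [0.3266, -0.415, 0.201, 45.96]
rows 5 travel [0.2294, -0.0594, 0.0012] rz -0.1335 claw 0.2 -> [0.42, -0.25, 0.2, 70.0]
rows 4 travel [0.1767, 0.0118, 0.025] rz -0.077 claw 0.2 -> [0.4772, -0.1204, 0.18, 83.85]
rows 5 travel [0.1688, 0.0538, 0.025] rz -0.0769 claw 0.2 -> [0.5345, 0.0092, 0.16, 97.7]
rows 4 travel [-0.0001, 0.0, 0.075] rz -0.0 claw 0.2 -> [0.5345, 0.0092, 0.1, 97.7]
```

>>> apply_moves --claw '[0.2,0.2,0.2,0.2,0.2]' --travel '[[0.1852,-0.1478,0.0013],[0.1852,-0.1478,0.0013],[0.1852,-0.1478,0.0013],[0.1852,-0.1478,0.0013],[0.1852,-0.1478,0.0013]]' --turn '[[0,0,-0.1336],[0,0,-0.1336],[0,0,-0.1336],[0,0,-0.1336],[0,0,-0.1336]]' --newtons 40

```text
t: 0.67
tcp_pos: [0.3277, -0.4099, 0.2005]
tool_rot: [0.92, 0.392, 0.001, -0.002]
force: [-0.2, -0.0, -0.4]
finger_gap: 0.603
gripper_force: 0.0
```

>>> apply_moves --claw '[0.2,0.2,0.2,0.2,0.2]' --travel '[[0.2294,-0.0594,0.0012],[0.2294,-0.0594,0.0012],[0.2294,-0.0594,0.0012],[0.2294,-0.0594,0.0012],[0.2294,-0.0594,0.0012]]' --turn '[[0,0,-0.1335],[0,0,-0.1335],[0,0,-0.1335],[0,0,-0.1335],[0,0,-0.1335]]'

```text
t: 1.08
tcp_pos: [0.4209, -0.2456, 0.1998]
tool_rot: [0.818, 0.575, 0.0, -0.001]
force: [0.5, -0.1, 0.3]
finger_gap: 0.597
gripper_force: 0.0
```

>>> apply_moves --claw '[0.2,0.2,0.2,0.2]' --travel '[[0.1767,0.0118,0.025],[0.1767,0.0118,0.025],[0.1767,0.0118,0.025],[0.1767,0.0118,0.025]]' --turn '[[0,0,-0.077],[0,0,-0.077],[0,0,-0.077],[0,0,-0.077]]'

```text
t: 1.42
tcp_pos: [0.4776, -0.1157, 0.1793]
tool_rot: [0.743, 0.669, 0.0, -0.001]
force: [-0.4, -0.7, -0.5]
finger_gap: 0.598
gripper_force: 0.0
```

>>> apply_moves --claw '[0.2,0.2,0.2,0.2,0.2]' --travel '[[0.1688,0.0538,0.025],[0.1688,0.0538,0.025],[0.1688,0.0538,0.025],[0.1688,0.0538,0.025],[0.1688,0.0538,0.025]]' --turn '[[0,0,-0.0769],[0,0,-0.0769],[0,0,-0.0769],[0,0,-0.0769],[0,0,-0.0769]]'

```text
t: 1.83
tcp_pos: [0.5354, 0.0134, 0.1592]
tool_rot: [0.656, 0.755, 0.0, -0.0]
force: [0.7, -0.1, 0.2]
finger_gap: 0.602
gripper_force: 0.0
```

>>> apply_moves --claw '[0.2,0.2,0.2,0.2]' --travel '[[0,0,0.075],[0,0,0.075],[0,0,0.075],[0,0,0.075]]' --turn '[[0,0,0],[0,0,0],[0,0,0],[0,0,0]]'

```text
t: 2.17
tcp_pos: [0.5337, 0.0089, 0.0993]
tool_rot: [0.658, 0.753, -0.001, -0.001]
force: [0.3, 0.1, -0.1]
finger_gap: 0.593
gripper_force: 0.0
```

Run:
```python
from pl import *
sense()
plan([(.5345,.0092,.056,97.7,.2,2),(.5345,.0092,.056,97.7,-1,5),(.5345,.0092,.16,97.7,-1,2),(.574,-.397,.16,94,-1,2),(.574,-.397,.016,94,-1,3)])
```

```text
t 2.17 tcp [0.5337 0.0089 0.0993] psi 97.67 cmd [5.345e-01 9.200e-03 1.000e-01 9.770e+01] F [ 0.34  0.13 -0.1 ] gap 50.4 grip 0.0
rows 4 travel [0.0, 0.0, 0.055] rz -0.0 claw 0.2 -> [0.5345, 0.0092, 0.056, 97.7]
rows 5 travel [0.0, 0.0, -0.0] rz -0.0 claw -1 -> [0.5345, 0.0092, 0.056, 97.7]
rows 5 travel [0.0, 0.0, -0.13] rz -0.0 claw -1 -> [0.5345, 0.0092, 0.16, 97.7]
rows 4 travel [-0.1699, -0.0063, -0.0] rz 0.0069 claw -1 -> [0.5477, -0.1262, 0.16, 96.4667]
rows 4 travel [-0.17, -0.0027, -0.0] rz 0.0068 claw -1 -> [0.5608, -0.2616, 0.16, 95.2333]
rows 6 travel [-0.1701, 0.0009, -0.0] rz 0.0069 claw -1 -> [0.574, -0.397, 0.16, 94.0]
rows 2 travel [0.0, 0.0, 0.09] rz -0.0 claw -1 -> [0.574, -0.397, 0.088, 94.0]
rows 5 travel [0.0, 0.0, 0.09] rz -0.0 claw -1 -> [0.574, -0.397, 0.016, 94.0]
```

>>> apply_moves --claw '[0.2,0.2,0.2,0.2]' --travel '[[0,0,0.055],[0,0,0.055],[0,0,0.055],[0,0,0.055]]' --turn '[[0,0,0],[0,0,0],[0,0,0],[0,0,0]]'

```text
t: 2.5
tcp_pos: [0.5353, 0.009, 0.0574]
tool_rot: [0.658, 0.753, 0.0, 0.001]
force: [-0.2, -0.1, 0.5]
finger_gap: 0.601
gripper_force: 0.0
```

>>> apply_moves --claw '[-1,-1,-1,-1,-1]' --travel '[[0,0,0],[0,0,0],[0,0,0],[0,0,0],[0,0,0]]' --turn '[[0,0,0],[0,0,0],[0,0,0],[0,0,0],[0,0,0]]' --newtons 40

```text
t: 2.92
tcp_pos: [0.5349, 0.0095, 0.0567]
tool_rot: [0.658, 0.753, 0.0, 0.001]
force: [0.3, -0.4, 0.2]
finger_gap: 0.003
gripper_force: 0.0
```

>>> apply_moves --claw '[-1,-1,-1,-1,-1]' --travel '[[0,0,-0.13],[0,0,-0.13],[0,0,-0.13],[0,0,-0.13],[0,0,-0.13]]' --turn '[[0,0,0],[0,0,0],[0,0,0],[0,0,0],[0,0,0]]'

```text
t: 3.33
tcp_pos: [0.5354, 0.0095, 0.1614]
tool_rot: [0.658, 0.753, 0.001, 0.002]
force: [0.4, -0.4, -1.2]
finger_gap: 0.0
gripper_force: 0.0
```

Run:
```python
from h import *
a=snap('top','t1')['pixels'];b=snap('scene')['pixels']
f=lambda i:cv2.cvtColor(i,cv2.COLOR_RGB2BGR)
A=cv2.resize(f(a[150:270,240:380]),(467,400),interpolation=cv2.INTER_CUBIC);B=cv2.resize(f(b[130:260,260:380]),(333,400)[:2],interpolation=cv2.INTER_CUBIC)
cv2.imwrite('pics/c1.png',np.hstack([A,B]))
```

```text
(no output)
```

View pics/c1.png

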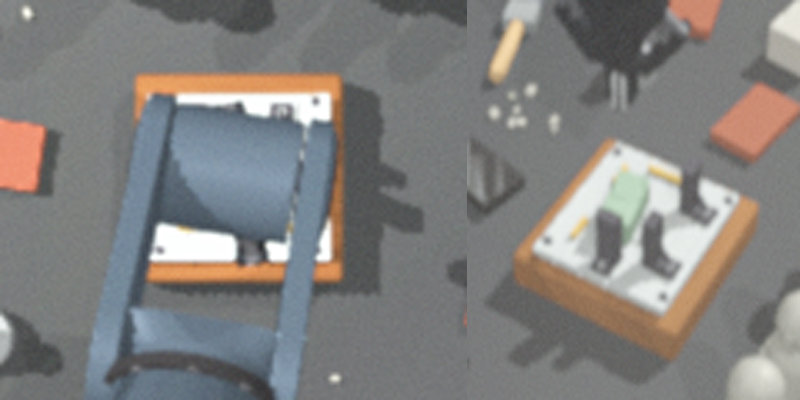

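The offcut has not moved. The fingers shut on nothing, and in the scene view their tips are at about pixel (315,163). I'll compare that with where the reported TCP should project.

Run:
```python
from h import *
from pl import sense
st=sense();print(st['q'],st['tcp_pos'],st['tool_rot'])
for n in ('top','scene'):
    s=snap(n);X=s['R']@st['tcp_pos']+s['t'];u=s['intrinsics']@X;print(n,u/u[2],X)
    if n=='scene':
        print(ray(s,(315,163),.16)); P=cloud(s)
        print(P[158:166:2,313:318].round(3).tolist())
        m=(P[...,2]>.1)&(P[...,2]<.3); m[:120]=0;m[:,:280]=0;m[:,350:]=0
        v,u=np.nonzero(m);k=np.argsort(P[...,2][m])[:10];print(P[m][k].round(3))
        off=roi(masks(s)['green'],(318,195),20);print('offcut',rect(s,off,.08), np.median(P[off>0],0))
```

```text
t 3.43 tcp [0.5335 0.0098 0.1591] psi 97.72 cmd [ 5.7400e-01 -3.9700e-01  1.6000e-02  9.3992e+01] F [-1.13 -0.31 -0.27] gap 0.5 grip 0.0
[-1.91207007e-01  4.63719523e-01  1.70500105e+00 -1.91689421e-05
  9.74783957e-01 -3.25884288e-01] [0.53347082 0.0097903  0.15910163] [ 6.57920211e-01  7.53087035e-01 -4.87511750e-04 -8.22320919e-04]
top [312.21015    206.54427199   1.        ] [-0.02023116  0.02789888  1.2094649 ]
scene [315.21484027 172.20523961   1.        ] [-0.01149668 -0.07730401  1.05672849]
[[0.51496844 0.0420346  0.16      ]]
[[[0.532, 0.001, 0.213], [0.537, -0.003, 0.218], [0.539, -0.0, 0.217], [0.541, 0.002, 0.216], [0.543, 0.003, 0.216]], [[0.533, -0.001, 0.208], [0.536, -0.0, 0.209], [0.539, -0.0, 0.21], [0.542, -0.002, 0.212], [0.542, 0.004, 0.208]], [[0.533, -0.001, 0.202], [0.537, -0.002, 0.204], [0.539, -0.002, 0.205], [0.541, 0.0, 0.204], [0.541, 0.007, 0.199]], [[0.532, 0.001, 0.193], [0.536, -0.001, 0.197], [0.539, -0.001, 0.197], [0.541, 0.0, 0.198], [0.543, 0.003, 0.196]]]
[[ 0.593 -0.022  0.1  ]
 [ 0.595  0.04   0.1  ]
 [ 0.537 -0.049  0.1  ]
 [ 0.739 -0.254  0.1  ]
 [ 0.542 -0.046  0.1  ]
 [ 0.593  0.044  0.1  ]
 [ 0.591 -0.024  0.101]
 [ 0.583 -0.037  0.101]
 [ 0.595  0.058  0.101]
 [ 0.585 -0.036  0.101]]Traceback (most recent call last):
  File "<stdin>", line 11, in <module>
  File "h.py", line 22, in roi
    k=1+np.argmax(st[1:,4]);return (l==k).astype(np.uint8)
        ~~~~~~~~~^^^^^^^^^^
    return _wrapfunc(a, 'argmax', axis=axis, out=out, **kwds)
    return bound(*args, **kwds)
ValueError: attempt to get argmax of an empty sequence
```

Run:
```python
from h import *
s=snap('scene');P=cloud(s)
for r in range(150,182,2): print(r,[ (P[r,c].round(3).tolist()) for c in (313,315,317)], s['pixels'][r,[313,315,317]].mean(1).round())
```

```text
150 [[0.532, 0.001, 0.239], [0.54, -0.002, 0.243], [0.545, -0.0, 0.244]] [68. 73. 71.]
152 [[0.533, -0.0, 0.234], [0.539, -0.001, 0.236], [0.546, -0.002, 0.24]] [80. 74. 74.]
154 [[0.531, 0.004, 0.224], [0.541, -0.004, 0.233], [0.545, -0.001, 0.232]] [132. 102.  81.]
156 [[0.533, -0.0, 0.221], [0.539, -0.0, 0.223], [0.542, 0.004, 0.221]] [138. 144. 111.]
158 [[0.534, -0.002, 0.216], [0.538, 0.001, 0.215], [0.541, 0.005, 0.214]] [138. 148. 118.]
160 [[0.534, -0.002, 0.209], [0.539, -0.0, 0.21], [0.543, 0.003, 0.209]] [136. 148. 116.]
162 [[0.535, -0.004, 0.204], [0.538, 0.0, 0.203], [0.543, 0.003, 0.203]] [136. 146. 115.]
164 [[0.533, -0.001, 0.195], [0.539, -0.001, 0.197], [0.542, 0.004, 0.195]] [131. 145. 127.]
166 [[0.422, 0.195, -0.002], [0.427, 0.2, -0.003], [0.434, 0.2, -0.0]] [125. 129. 129.]
168 [[0.428, 0.184, 0.0], [0.435, 0.185, 0.003], [0.439, 0.191, 0.0]] [123. 125. 123.]
170 [[0.433, 0.174, 0.001], [0.44, 0.177, 0.002], [0.444, 0.182, 0.0]] [125. 126. 124.]
172 [[0.439, 0.164, 0.003], [0.442, 0.172, -0.001], [0.45, 0.172, 0.001]] [127. 127. 124.]
174 [[0.443, 0.157, 0.002], [0.447, 0.162, -0.001], [0.454, 0.164, 0.001]] [129. 127. 126.]
176 [[0.469, 0.112, 0.039], [0.452, 0.154, -0.001], [0.459, 0.155, 0.001]] [173. 178. 146.]
178 [[0.48, 0.092, 0.05], [0.484, 0.097, 0.049], [0.49, 0.099, 0.05]] [180. 198. 222.]
180 [[0.484, 0.084, 0.051], [0.491, 0.085, 0.053], [0.495, 0.089, 0.052]] [198. 213. 233.]
```

Both cameras agree on x and y, but the real fingertips end at z≈0.193 while the TCP reads 0.160. So the tips sit about 33 mm higher than reported. That explains why the fingers missed the offcut without contact. I'll take this offset into account and descend carefully.

Run:
```python
from pl import *
plan([(.5345,.0092,.16,97.7,.2,4),(.5345,.0092,.05,97.7,.2,2),(.5345,.0092,.025,97.7,.2,3)],start=[.5345,.0092,.16,97.7])
```

```text
rows 4 travel [0.0, 0.0, -0.0] rz -0.0 claw 0.2 -> [0.5345, 0.0092, 0.16, 97.7]
rows 5 travel [0.0, 0.0, 0.1375] rz -0.0 claw 0.2 -> [0.5345, 0.0092, 0.05, 97.7]
rows 4 travel [0.0, 0.0, 0.0312] rz -0.0 claw 0.2 -> [0.5345, 0.0092, 0.025, 97.7]
```

>>> apply_moves --claw '[0.2,0.2,0.2,0.2,0.2]' --travel '[[0,0,0],[0,0,0.1375],[0,0,0.1375],[0,0,0.1375],[0,0,0.1375]]' --turn '[[0,0,0],[0,0,0],[0,0,0],[0,0,0],[0,0,0]]'

```text
t: 4.0
tcp_pos: [0.5296, 0.0103, 0.0443]
tool_rot: [0.658, 0.753, -0.003, -0.006]
force: [-1.1, 1.2, -1.0]
finger_gap: 0.595
gripper_force: 0.0
```

>>> apply_moves --claw '[0.2,0.2,0.2,0.2,0.2]' --travel '[[0,0,0.01],[0,0,0.02],[0,0,0.03],[0,0,0.0313],[0,0,0.0313]]' --turn '[[0,0,0],[0,0,0],[0,0,0],[0,0,0],[0,0,0]]'

```text
t: 4.42
tcp_pos: [0.5349, 0.0095, 0.0252]
tool_rot: [0.658, 0.753, 0.0, 0.0]
force: [0.5, 0.1, 0.6]
finger_gap: 0.601
gripper_force: 0.0
```

>>> apply_moves --claw '[-1,-1,-1,-1,-1]' --travel '[[0,0,0],[0,0,0],[0,0,0],[0,0,0],[0,0,0]]' --turn '[[0,0,0],[0,0,0],[0,0,0],[0,0,0],[0,0,0]]'

```text
t: 4.83
tcp_pos: [0.5354, 0.0094, 0.0258]
tool_rot: [0.658, 0.753, 0.001, 0.001]
force: [-0.7, -0.3, 5.6]
finger_gap: 0.409
gripper_force: 42.2
```

Run:
```python
from pl import *
plan([(.5345,.0092,.15,97.7,-1,1),(.574,-.397,.15,94,-1,3),(.574,-.397,-.013,94,-1,3)])
```

```text
rows 5 travel [0.0, 0.0, -0.1562] rz -0.0 claw -1 -> [0.5345, 0.0092, 0.15, 97.7]
rows 4 travel [-0.1699, -0.0064, -0.0] rz 0.0069 claw -1 -> [0.5477, -0.1262, 0.15, 96.4667]
rows 4 travel [-0.1701, -0.0026, -0.0] rz 0.0068 claw -1 -> [0.5608, -0.2616, 0.15, 95.2333]
rows 7 travel [-0.17, 0.0009, -0.0] rz 0.0069 claw -1 -> [0.574, -0.397, 0.15, 94.0]
rows 3 travel [-0.0, 0.0, 0.1019] rz -0.0 claw -1 -> [0.574, -0.397, 0.0685, 94.0]
rows 6 travel [-0.0, 0.0, 0.1018] rz -0.0 claw -1 -> [0.574, -0.397, -0.013, 94.0]
```

>>> apply_moves --claw '[-1,-1,-1,-1,-1]' --travel '[[0,0,-0.1562],[0,0,-0.1562],[0,0,-0.1562],[0,0,-0.1562],[0,0,-0.1562]]' --turn '[[0,0,0],[0,0,0],[0,0,0],[0,0,0],[0,0,0]]'

```text
t: 5.25
tcp_pos: [0.5361, 0.0093, 0.1521]
tool_rot: [0.658, 0.753, 0.001, 0.003]
force: [-1.5, 0.3, -1.9]
finger_gap: 0.413
gripper_force: 41.4
```

>>> apply_moves --claw '[-1,-1,-1,-1]' --travel '[[-0.1699,-0.0064,0],[-0.1699,-0.0064,0],[-0.1699,-0.0064,0],[-0.1699,-0.0064,0]]' --turn '[[0,0,0.0069],[0,0,0.0069],[0,0,0.0069],[0,0,0.0069]]'

```text
t: 5.58
tcp_pos: [0.5479, -0.1312, 0.1479]
tool_rot: [0.667, 0.745, -0.001, 0.0]
force: [0.5, 0.8, -1.8]
finger_gap: 0.416
gripper_force: 41.3
```

>>> apply_moves --claw '[-1,-1,-1,-1]' --travel '[[-0.1701,-0.0026,0],[-0.1701,-0.0026,0],[-0.1701,-0.0026,0],[-0.1701,-0.0026,0]]' --turn '[[0,0,0.0068],[0,0,0.0068],[0,0,0.0068],[0,0,0.0068]]'

```text
t: 5.92
tcp_pos: [0.5609, -0.2675, 0.1476]
tool_rot: [0.676, 0.737, -0.001, 0.001]
force: [0.7, -0.9, -2.2]
finger_gap: 0.41
gripper_force: 41.3
```

>>> apply_moves --claw '[-1,-1,-1,-1,-1]' --travel '[[-0.17,0.0009,0],[-0.17,0.0009,0],[-0.17,0.0009,0],[-0.17,0.0009,0],[-0.17,0.0009,0]]' --turn '[[0,0,0.0069],[0,0,0.0069],[0,0,0.0069],[0,0,0.0069],[0,0,0.0069]]'

```text
t: 6.33
tcp_pos: [0.5729, -0.3998, 0.1469]
tool_rot: [0.684, 0.73, -0.0, -0.001]
force: [-0.3, 0.1, -1.8]
finger_gap: 0.414
gripper_force: 41.3
```

>>> apply_moves --claw '[-1,-1,-1]' --travel '[[0,0,0.1019],[0,0,0.1019],[0,0,0.1019]]' --turn '[[0,0,0],[0,0,0],[0,0,0]]'

```text
t: 6.58
tcp_pos: [0.5674, -0.3886, 0.057]
tool_rot: [0.682, 0.731, 0.0, -0.012]
force: [-2.1, 2.3, -4.2]
finger_gap: 0.415
gripper_force: 41.2
```

>>> apply_moves --claw '[-1,-1,-1,-1,-1]' --travel '[[0,0,0.04],[0,0,0.07],[0,0,0.09],[0,0,0.1018],[0,0,0.1018]]' --turn '[[0,0,0],[0,0,0],[0,0,0],[0,0,0],[0,0,0]]'

```text
t: 7.0
tcp_pos: [0.5728, -0.394, -0.0149]
tool_rot: [0.682, 0.732, 0.0, -0.003]
force: [-0.3, -0.3, -1.5]
finger_gap: 0.41
gripper_force: 41.3
```

>>> apply_moves --claw '[0.3,0.3,0.3,0.3]' --travel '[[0,0,0],[0,0,0],[0,0,0],[0,0,0]]' --turn '[[0,0,0],[0,0,0],[0,0,0],[0,0,0]]'

```text
t: 7.33
tcp_pos: [0.5751, -0.3975, -0.0112]
tool_rot: [0.682, 0.731, -0.0, 0.002]
force: [0.5, 0.0, -0.4]
finger_gap: 0.652
gripper_force: 0.0
```

>>> apply_moves --claw '[0.3,0.3,0.3,0.3,0.3]' --travel '[[0,0,-0.2],[0,0,-0.2],[0,0,-0.2],[0,0,-0.2],[0,0,-0.2]]' --turn '[[0,0,0],[0,0,0],[0,0,0],[0,0,0],[0,0,0]]'

```text
t: 7.75
tcp_pos: [0.5788, -0.4009, 0.1577]
tool_rot: [0.682, 0.731, -0.0, 0.01]
force: [1.5, -0.6, 0.6]
finger_gap: 0.651
gripper_force: 0.0
```

Run:
```python
from h import *
from pl import *
s=snap('scene');M=masks(s);P=cloud(s)
Z=P[...,2]
g=roi(M['green']&(P[...,1]<-.3)&(P[...,1]>-.5)&(Z<.1)&(Z>.015),(243,330),45);print('offcut',np.median(P[g>0],0),g.sum())
s=snap('top');P=cloud(s);Z=P[...,2];M=masks(s)
bx=np.zeros(Z.shape,bool);bx[168:240,275:350]=1
for lo,hi,nm,z in((.094,.12,'stops',.106),(.067,.09,'left',.08),(.042,.056,'plate',.05)):
    n,l,st,ce=cv2.connectedComponentsWithStats(((Z>lo)&(Z<hi)&bx).astype(np.uint8))
    for k in range(1,n):
        if st[k,4]>20: print(nm,ce[k].round(1),rect(s,(l==k).astype(np.uint8),z))
print(rect(s,roi(M['orange'],(311,204),45),.04))
plan([(.5,-.1,.15,90,1,0),(.5838,.4072,.15,79.6,1,2),(.5838,.4072,.03,79.6,1,2),(.5838,.4072,-.026,79.6,1,3)],start=[.574,-.397,.147,94])
```

```text
offcut [ 0.58384152 -0.42579645  0.02262752] 5
stops [297.1 189. ] {'rect': array([0.5869, 0.0517]), 'mean': array([0.5868, 0.0528]), 'yaw': 88.2, 'pca': np.float64(85.5), 'wh': array([11.6, 20.2])}
stops [324. 189.] {'rect': array([ 0.5845, -0.0248]), 'mean': array([ 0.5845, -0.0248]), 'yaw': 88.2, 'pca': np.float64(88.3), 'wh': array([11.6, 17.3])}
stops [330. 202.] {'rect': array([ 0.5465, -0.0409]), 'mean': array([ 0.5464, -0.0409]), 'yaw': -1.8, 'pca': np.float64(-2.1), 'wh': array([11.5, 23.1])}
plate [310.8 203.1] {'rect': array([0.549 , 0.0137]), 'mean': array([0.5471, 0.0157]), 'yaw': 88.2, 'pca': np.float64(87.4), 'wh': array([159.5, 172. ])}
{'rect': array([0.548 , 0.0153]), 'mean': array([0.5451, 0.0139]), 'yaw': 88.2, 'pca': np.float64(-2.5), 'wh': array([188.1, 188.3])}
rows 4 travel [0.1884, -0.0332, -0.0019] rz 0.0111 claw 1 -> [0.537, -0.2485, 0.1485, 92.0]
rows 4 travel [0.1871, -0.0397, -0.0019] rz 0.0111 claw 1 -> [0.5, -0.1, 0.15, 90.0]
rows 5 travel [0.2114, 0.0349, 0.0] rz 0.0193 claw 1 -> [0.5279, 0.0691, 0.15, 86.5333]
rows 5 travel [0.213, 0.0221, 0.0] rz 0.0192 claw 1 -> [0.5559, 0.2381, 0.15, 83.0667]
rows 7 travel [0.214, 0.0091, 0.0] rz 0.0193 claw 1 -> [0.5838, 0.4072, 0.15, 79.6]
rows 5 travel [0.0, 0.0, 0.15] rz -0.0 claw 1 -> [0.5838, 0.4072, 0.03, 79.6]
rows 5 travel [0.0, 0.0, 0.07] rz -0.0 claw 1 -> [0.5838, 0.4072, -0.026, 79.6]
```

>>> apply_moves --claw '[1,1,1,1]' --travel '[[0.1884,-0.0332,-0.0019],[0.1884,-0.0332,-0.0019],[0.1884,-0.0332,-0.0019],[0.1884,-0.0332,-0.0019]]' --turn '[[0,0,0.0111],[0,0,0.0111],[0,0,0.0111],[0,0,0.0111]]'

```text
t: 8.18
tcp_pos: [0.5337, -0.2434, 0.1463]
tool_rot: [0.694, 0.719, -0.0, -0.004]
force: [-0.6, -0.7, -0.4]
finger_gap: 1.003
gripper_force: 0.0
```

>>> apply_moves --claw '[1,1,1,1]' --travel '[[0.1871,-0.0397,-0.0019],[0.1871,-0.0397,-0.0019],[0.1871,-0.0397,-0.0019],[0.1871,-0.0397,-0.0019]]' --turn '[[0,0,0.0111],[0,0,0.0111],[0,0,0.0111],[0,0,0.0111]]'

```text
t: 8.52
tcp_pos: [0.4963, -0.0955, 0.1483]
tool_rot: [0.707, 0.707, -0.001, -0.003]
force: [-0.3, 0.5, 0.6]
finger_gap: 1.003
gripper_force: 0.0
```

>>> apply_moves --claw '[1,1,1,1,1]' --travel '[[0.2114,0.0349,0],[0.2114,0.0349,0],[0.2114,0.0349,0],[0.2114,0.0349,0],[0.2114,0.0349,0]]' --turn '[[0,0,0.0193],[0,0,0.0193],[0,0,0.0193],[0,0,0.0193],[0,0,0.0193]]'

```text
t: 8.93
tcp_pos: [0.5268, 0.0756, 0.1487]
tool_rot: [0.726, 0.687, 0.0, -0.002]
force: [-0.3, -0.4, 0.3]
finger_gap: 0.999
gripper_force: 0.0
```

>>> apply_moves --claw '[1,1,1,1,1]' --travel '[[0.213,0.0221,0],[0.213,0.0221,0],[0.213,0.0221,0],[0.213,0.0221,0],[0.213,0.0221,0]]' --turn '[[0,0,0.0192],[0,0,0.0192],[0,0,0.0192],[0,0,0.0192],[0,0,0.0192]]'

```text
t: 9.35
tcp_pos: [0.5558, 0.2444, 0.1486]
tool_rot: [0.747, 0.665, 0.001, -0.001]
force: [0.3, 0.1, 0.2]
finger_gap: 1.0
gripper_force: 0.0
```

>>> apply_moves --claw '[1,1,1,1,1]' --travel '[[0.214,0.0091,0],[0.214,0.0091,0],[0.214,0.0091,0],[0.214,0.0091,0],[0.214,0.0091,0]]' --turn '[[0,0,0.0193],[0,0,0.0193],[0,0,0.0193],[0,0,0.0193],[0,0,0.0193]]'

```text
t: 9.77
tcp_pos: [0.5835, 0.4136, 0.1481]
tool_rot: [0.767, 0.642, 0.001, -0.001]
force: [0.1, -0.0, -0.0]
finger_gap: 0.997
gripper_force: 0.0
```

>>> apply_moves --claw '[1,1,1,1,1]' --travel '[[0,0,0.04],[0,0,0.09],[0,0,0.13],[0,0,0.15],[0,0,0.15]]' --turn '[[0,0,0],[0,0,0],[0,0,0],[0,0,0],[0,0,0]]'

```text
t: 10.18
tcp_pos: [0.5789, 0.4039, 0.0228]
tool_rot: [0.768, 0.64, -0.007, -0.002]
force: [-0.1, -1.2, -0.9]
finger_gap: 0.999
gripper_force: 0.0
```

>>> apply_moves --claw '[1,1,1,1,1]' --travel '[[0,0,0.02],[0,0,0.04],[0,0,0.06],[0,0,0.07],[0,0,0.07]]' --turn '[[0,0,0],[0,0,0],[0,0,0],[0,0,0],[0,0,0]]'

```text
t: 10.6
tcp_pos: [0.5823, 0.4063, -0.0283]
tool_rot: [0.768, 0.64, -0.002, -0.0]
force: [-0.1, -0.4, -0.2]
finger_gap: 0.999
gripper_force: 0.0
```

>>> apply_moves --claw '[-1,-1,-1,-1,-1]' --travel '[[0,0,0],[0,0,0],[0,0,0],[0,0,0],[0,0,0]]' --turn '[[0,0,0],[0,0,0],[0,0,0],[0,0,0],[0,0,0]]' --newtons 70

```text
t: 11.02
tcp_pos: [0.5842, 0.408, -0.0248]
tool_rot: [0.768, 0.64, 0.001, 0.0]
force: [-1.1, -0.1, 4.5]
finger_gap: 0.718
gripper_force: 80.2
```

Run:
```python
from pl import *
sense()
plan([(.5838,.4072,.15,79.6,-1,1),(.5422,.0215,.15,88.2,-1,4),(.5422,.0215,.060,88.2,-1,2),(.5422,.0215,.030,88.2,-1,3)])
```

```text
t 11.02 tcp [ 0.5842  0.408  -0.0248] psi 79.6 cmd [ 5.838e-01  4.072e-01 -2.600e-02  7.960e+01] F [-1.14 -0.14  4.47] gap 61.0 grip 80.2
rows 3 travel [0.0, 0.0, -0.11] rz -0.0 claw -1 -> [0.5838, 0.4072, 0.062, 79.6]
rows 4 travel [0.0, 0.0, -0.1099] rz -0.0 claw -1 -> [0.5838, 0.4072, 0.15, 79.6]
rows 4 travel [-0.1612, 0.012, -0.0001] rz -0.0159 claw -1 -> [0.5699, 0.2786, 0.15, 82.4667]
rows 4 travel [-0.1616, 0.0039, 0.0] rz -0.016 claw -1 -> [0.5561, 0.1501, 0.15, 85.3333]
rows 8 travel [-0.1616, -0.0042, 0.0] rz -0.0159 claw -1 -> [0.5422, 0.0215, 0.15, 88.2]
rows 5 travel [0.0, -0.0, 0.1125] rz 0.0 claw -1 -> [0.5422, 0.0215, 0.06, 88.2]
rows 4 travel [0.0, -0.0, 0.0375] rz 0.0 claw -1 -> [0.5422, 0.0215, 0.03, 88.2]
```

>>> apply_moves --claw '[-1,-1,-1,-1]' --travel '[[0,0,-0.04],[0,0,-0.08],[0,0,-0.11],[0,0,-0.11]]' --turn '[[0,0,0],[0,0,0],[0,0,0],[0,0,0]]'

```text
t: 11.35
tcp_pos: [0.5872, 0.4093, 0.0666]
tool_rot: [0.768, 0.64, 0.005, 0.001]
force: [3.3, 1.1, -6.0]
finger_gap: 0.715
gripper_force: 81.7
```

>>> apply_moves --claw '[-1,-1,-1,-1]' --travel '[[0,0,-0.1099],[0,0,-0.1099],[0,0,-0.1099],[0,0,-0.1099]]' --turn '[[0,0,0],[0,0,0],[0,0,0],[0,0,0]]'

```text
t: 11.68
tcp_pos: [0.5856, 0.4083, 0.1512]
tool_rot: [0.768, 0.64, 0.003, 0.001]
force: [0.5, 0.6, -7.8]
finger_gap: 0.715
gripper_force: 82.3
```

>>> apply_moves --claw '[-1,-1,-1,-1]' --travel '[[-0.1612,0.012,0],[-0.1612,0.012,0],[-0.1612,0.012,0],[-0.1612,0.012,0]]' --turn '[[0,0,-0.0159],[0,0,-0.0159],[0,0,-0.0159],[0,0,-0.0159]]'

```text
t: 12.02
tcp_pos: [0.5644, 0.2704, 0.1444]
tool_rot: [0.753, 0.658, -0.008, -0.001]
force: [-0.2, -0.2, -7.7]
finger_gap: 0.72
gripper_force: 82.0
```

>>> apply_moves --claw '[-1,-1,-1,-1]' --travel '[[-0.1616,0.0039,0],[-0.1616,0.0039,0],[-0.1616,0.0039,0],[-0.1616,0.0039,0]]' --turn '[[0,0,-0.016],[0,0,-0.016],[0,0,-0.016],[0,0,-0.016]]'

```text
t: 12.35
tcp_pos: [0.5518, 0.1433, 0.1458]
tool_rot: [0.737, 0.676, -0.006, -0.001]
force: [-0.0, 0.3, -7.1]
finger_gap: 0.719
gripper_force: 81.9
```

>>> apply_moves --claw '[-1,-1,-1,-1,-1]' --travel '[[-0.1616,-0.0042,0],[-0.1616,-0.0042,0],[-0.1616,-0.0042,0],[-0.1616,-0.0042,0],[-0.1616,-0.0042,0]]' --turn '[[0,0,-0.0159],[0,0,-0.0159],[0,0,-0.0159],[0,0,-0.0159],[0,0,-0.0159]]'

```text
t: 12.77
tcp_pos: [0.5401, 0.0193, 0.147]
tool_rot: [0.72, 0.694, -0.002, -0.002]
force: [0.9, 1.0, -7.8]
finger_gap: 0.72
gripper_force: 81.9
```

>>> apply_moves --claw '[-1,-1,-1,-1,-1]' --travel '[[0,0,0],[0,0,0],[0,0,0.02],[0,0,0.03],[0,0,0.03]]' --turn '[[0,0,0],[0,0,0],[0,0,0],[0,0,0],[0,0,0]]'

```text
t: 13.18
tcp_pos: [0.5399, 0.0236, 0.1234]
tool_rot: [0.717, 0.697, -0.002, -0.003]
force: [-1.0, 0.8, -7.9]
finger_gap: 0.717
gripper_force: 81.6
```

Run:
```python
from h import *
from pl import *
sense()
b=snap('scene');f=lambda i:cv2.cvtColor(i,cv2.COLOR_RGB2BGR)
cv2.imwrite('pics/c2.png',cv2.resize(f(b['pixels'][90:260,240:400]),None,fx=3.4,fy=3.4,interpolation=cv2.INTER_CUBIC))
```

```text
t 13.18 tcp [0.5399 0.0236 0.1234] psi 88.33 cmd [5.4220e-01 2.1500e-02 3.0000e-02 8.8204e+01] F [-0.95  0.84 -7.95] gap 60.9 grip 81.6
```

View pics/c2.png

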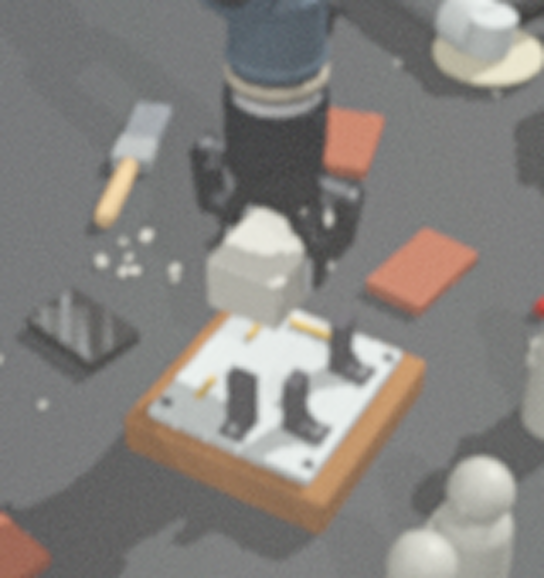

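The base stone hangs level in the fingers above the pocket, at about (258,265) in the crop. I'll lower it slowly now.

>>> apply_moves --claw '[-1,-1,-1,-1,-1]' --travel '[[0,0,0.025],[0,0,0.05],[0,0,0.07],[0,0,0.09],[0,0,0.1]]' --turn '[[0,0,0],[0,0,0],[0,0,0],[0,0,0],[0,0,0]]'

```text
t: 13.65
tcp_pos: [0.5418, 0.0225, 0.0444]
tool_rot: [0.718, 0.696, -0.001, -0.001]
force: [-0.4, -0.2, -8.0]
finger_gap: 0.72
gripper_force: 81.7
```

>>> apply_moves --claw '[-1,-1,-1,-1,-1]' --travel '[[0,0,0.005],[0,0,0.01],[0,0,0.015],[0,0,0.02],[0,0,0.02]]' --turn '[[0,0,0],[0,0,0],[0,0,0],[0,0,0],[0,0,0]]'

```text
t: 14.07
tcp_pos: [0.5423, 0.0219, 0.0296]
tool_rot: [0.718, 0.696, 0.0, 0.0]
force: [-0.2, 0.3, -8.0]
finger_gap: 0.715
gripper_force: 81.7
```

>>> apply_moves --claw '[-1,-1,-1,-1,-1]' --travel '[[0,0,0.002],[0,0,0.004],[0,0,0.006],[0,0,0.006],[0,0,0.006]]' --turn '[[0,0,0],[0,0,0],[0,0,0],[0,0,0],[0,0,0]]'

```text
t: 14.48
tcp_pos: [0.5426, 0.0218, 0.0252]
tool_rot: [0.718, 0.696, 0.0, 0.0]
force: [0.1, 0.4, -5.8]
finger_gap: 0.715
gripper_force: 81.9
```

>>> apply_moves --claw '[-1,-1,-1,-1,-1]' --travel '[[0,0.002,0],[0,0.004,0],[0,0.005,0],[0,0.006,0],[0,0.006,0]]' --turn '[[0,0,0],[0,0,0],[0,0,0],[0,0,0],[0,0,0]]'

```text
t: 14.9
tcp_pos: [0.5471, 0.0217, 0.0252]
tool_rot: [0.718, 0.696, -0.0, -0.0]
force: [-1.6, -0.3, -1.6]
finger_gap: 0.713
gripper_force: 82.7
```

>>> apply_moves --claw '[-1,-1,-1,-1,-1]' --travel '[[-0.002,0,0],[-0.004,0,0],[-0.005,0,0],[-0.006,0,0],[-0.006,0,0]]' --turn '[[0,0,0],[0,0,0],[0,0,0],[0,0,0],[0,0,0]]'

```text
t: 15.32
tcp_pos: [0.5477, 0.0168, 0.0252]
tool_rot: [0.718, 0.696, 0.001, 0.001]
force: [1.5, 2.9, 0.8]
finger_gap: 0.714
gripper_force: 82.8
```

>>> apply_moves --claw '[-1,-1,-1,-1]' --travel '[[0,0.001,0],[0,0.002,0],[0,0.002,0],[0,0.002,0]]' --turn '[[0,0,0],[0,0,0],[0,0,0],[0,0,0]]'

```text
t: 15.65
tcp_pos: [0.5477, 0.0168, 0.0252]
tool_rot: [0.718, 0.696, -0.001, -0.0]
force: [-5.0, 0.4, 5.4]
finger_gap: 0.713
gripper_force: 83.3
```

>>> apply_moves --claw '[-1,-1,-1,-1]' --travel '[[-0.001,0,0],[-0.002,0,0],[-0.002,0,0],[-0.002,0,0]]' --turn '[[0,0,0],[0,0,0],[0,0,0],[0,0,0]]'

```text
t: 15.98
tcp_pos: [0.5483, 0.0159, 0.0252]
tool_rot: [0.718, 0.696, 0.0, -0.0]
force: [-2.7, 3.8, 5.7]
finger_gap: 0.716
gripper_force: 83.5
```

>>> apply_moves --claw '[-1,-1,-1,-1]' --travel '[[-0.001,0,0],[-0.002,0,0],[-0.002,0,0],[-0.002,0,0]]' --turn '[[0,0,0],[0,0,0],[0,0,0],[0,0,0]]'

```text
t: 16.32
tcp_pos: [0.5483, 0.015, 0.0252]
tool_rot: [0.718, 0.696, 0.0, -0.001]
force: [-2.3, 6.8, 5.6]
finger_gap: 0.718
gripper_force: 83.4
```

>>> apply_moves --claw '[-1,-1,-1,-1]' --travel '[[0,0.001,0],[0,0.002,0],[0,0.002,0],[0,0.002,0]]' --turn '[[0,0,0],[0,0,0],[0,0,0],[0,0,0]]'

```text
t: 16.65
tcp_pos: [0.5482, 0.0149, 0.0252]
tool_rot: [0.718, 0.696, -0.001, -0.002]
force: [-6.6, 6.0, 7.8]
finger_gap: 0.72
gripper_force: 83.8
```

>>> apply_moves --claw '[-1,-1,-1,-1]' --travel '[[-0.001,0,0],[-0.001,0,0],[-0.001,0,0],[-0.001,0,0]]' --turn '[[0,0,0],[0,0,0],[0,0,0],[0,0,0]]'

```text
t: 16.98
tcp_pos: [0.5482, 0.015, 0.0252]
tool_rot: [0.718, 0.696, -0.0, -0.002]
force: [-5.5, 9.0, 8.1]
finger_gap: 0.72
gripper_force: 83.5
```

>>> apply_moves --claw '[0.85,0.85,0.85,0.85]' --travel '[[0,-0.002,0],[0,-0.002,0],[0,-0.002,0],[0,-0.002,0]]' --turn '[[0,0,0],[0,0,0],[0,0,0],[0,0,0]]'

```text
t: 17.32
tcp_pos: [0.5496, 0.0121, 0.0249]
tool_rot: [0.718, 0.696, 0.0, 0.001]
force: [0.8, -0.4, -0.3]
finger_gap: 0.927
gripper_force: 0.0
```

>>> apply_moves --claw '[0.85,0.85,0.85,0.85,0.85]' --travel '[[0,0,-0.03],[0,0,-0.08],[0,0,-0.13],[0,0,-0.16],[0,0,-0.16]]' --turn '[[0,0,0],[0,0,0],[0,0,0],[0,0,0],[0,0,0]]'

```text
t: 17.73
tcp_pos: [0.5533, 0.0116, 0.1587]
tool_rot: [0.718, 0.696, 0.004, 0.006]
force: [0.9, -0.9, 0.1]
finger_gap: 0.921
gripper_force: 0.0
```

```bash
cat > jig.py <<'E'
from h import *
def top_blob(s,z,lo,hi,box=(.48,.62,-.06,.09)):
    P=cloud(s);m=(P[...,2]>lo)&(P[...,2]<hi)&(P[...,0]>box[0])&(P[...,0]<box[1])&(P[...,1]>box[2])&(P[...,1]<box[3])
    n,l,st,ce=cv2.connectedComponentsWithStats(m.astype(np.uint8),connectivity=4)
    k=1+np.argmax(st[1:,4]); mm=(l==k).astype(np.uint8); mm=cv2.morphologyEx(mm,cv2.MORPH_OPEN,np.ones((3,3),np.uint8))
    return rect(s,mm,z),np.median(P[...,2][mm>0]).round(4),mm.sum()
E
python3 - <<'E'
from jig import *
from pl import *
sense()
s=snap('scene');print(top_blob(s,.096,.088,.102))
cv2.imwrite('pics/c3.png',cv2.resize(cv2.cvtColor(s['pixels'][140:260,250:390],cv2.COLOR_RGB2BGR),None,fx=4.5,fy=4.5,interpolation=cv2.INTER_CUBIC))
E
```

```text
t 17.73 tcp [0.5533 0.0116 0.1587] psi 88.19 cmd [5.4220e-01 2.1500e-02 3.0000e-02 8.8204e+01] F [ 0.92 -0.86  0.11] gap 78.3 grip 0.0
({'rect': array([0.5578, 0.0052]), 'mean': array([0.5518, 0.0107]), 'yaw': 87.6, 'pca': np.float64(89.3), 'wh': array([ 80.3, 119.9])}, np.float64(0.0959), np.uint64(614))
```

View pics/c3.png

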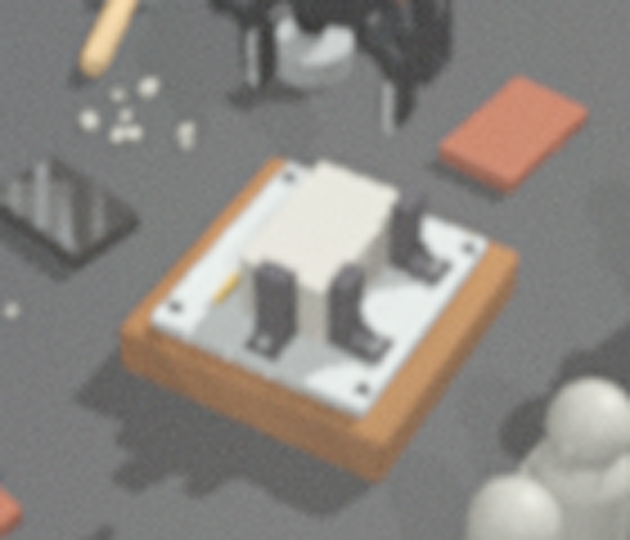

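Run:
```python
from pl import *
plan([(.56,.12,.13,84,.85,0),(.5797,.2472,.11,80,.85,4)],start=[.5483,.0125,.1532,88.2])
plan([(.5797,.2472,0,80,.85,2),(.5797,.2472,-.034,80,.85,3)])
```

```text
rows 3 travel [0.1348, 0.0104, 0.029] rz 0.0233 claw 0.85 -> [0.56, 0.12, 0.13, 84.0]
rows 2 travel [0.0803, 0.0039, 0.0125] rz 0.0111 claw 0.85 -> [0.5698, 0.1836, 0.12, 82.0]
rows 6 travel [0.0805, 0.0012, 0.0125] rz 0.0112 claw 0.85 -> [0.5797, 0.2472, 0.11, 80.0]
rows 5 travel [-0.0, -0.0, 0.1375] rz -0.0 claw 0.85 -> [0.5797, 0.2472, 0.0, 80.0]
rows 4 travel [-0.0, -0.0, 0.0425] rz -0.0 claw 0.85 -> [0.5797, 0.2472, -0.034, 80.0]
```

>>> apply_moves --claw '[0.85,0.85,0.85]' --travel '[[0.1348,0.0104,0.029],[0.1348,0.0104,0.029],[0.1348,0.0104,0.029]]' --turn '[[0,0,0.0233],[0,0,0.0233],[0,0,0.0233]]'

```text
t: 18.03
tcp_pos: [0.5592, 0.1221, 0.1277]
tool_rot: [0.743, 0.669, -0.001, -0.001]
force: [0.9, 0.3, -0.3]
finger_gap: 0.928
gripper_force: 0.0
```

>>> apply_moves --claw '[0.85,0.85]' --travel '[[0.0803,0.0039,0.0125],[0.0803,0.0039,0.0125]]' --turn '[[0,0,0.0111],[0,0,0.0111]]'

```text
t: 18.2
tcp_pos: [0.5689, 0.1867, 0.1171]
tool_rot: [0.755, 0.656, -0.001, -0.001]
force: [0.5, -0.4, 0.3]
finger_gap: 0.927
gripper_force: 0.0
```

>>> apply_moves --claw '[0.85,0.85,0.85,0.85,0.85]' --travel '[[0.0805,0.0012,0.0125],[0.0805,0.0012,0.0125],[0.0805,0.0012,0.0125],[0.0805,0.0012,0.0125],[0.0805,0.0012,0.0125]]' --turn '[[0,0,0.0112],[0,0,0.0112],[0,0,0.0112],[0,0,0.0112],[0,0,0.0112]]'

```text
t: 18.62
tcp_pos: [0.5789, 0.2467, 0.1082]
tool_rot: [0.766, 0.643, -0.001, -0.0]
force: [0.4, -0.8, -1.0]
finger_gap: 0.924
gripper_force: 0.0
```

Run:
```python
from jig import *
from pl import sense
sense()
s=snap('top');print(top_blob(s,.096,.088,.1015))
m=roi(masks(s)['white']&(cloud(s)[...,2]>.085)&(cloud(s)[...,2]<.102),(311,202),30);print(rect(s,m,.096))
cv2.imwrite('pics/c4.png',cv2.resize(cv2.cvtColor(s['pixels'][150:260,240:370],cv2.COLOR_RGB2BGR),None,fx=5,fy=5,interpolation=cv2.INTER_CUBIC))
```

```text
t 18.62 tcp [0.5789 0.2467 0.1082] psi 80.01 cmd [ 5.7970e-01  2.4720e-01 -3.4000e-02  7.9992e+01] F [ 0.4  -0.75 -0.97] gap 78.6 grip 0.0
({'rect': array([0.5472, 0.0156]), 'mean': array([0.5485, 0.0152]), 'yaw': 88.2, 'pca': np.float64(87.0), 'wh': array([61. , 95.9])}, np.float64(0.0948), np.uint64(708))
{'rect': array([0.5483, 0.0145]), 'mean': array([0.5483, 0.015 ]), 'yaw': 86.4, 'pca': np.float64(86.2), 'wh': array([ 61.7, 100. ])}
```

View pics/c4.png

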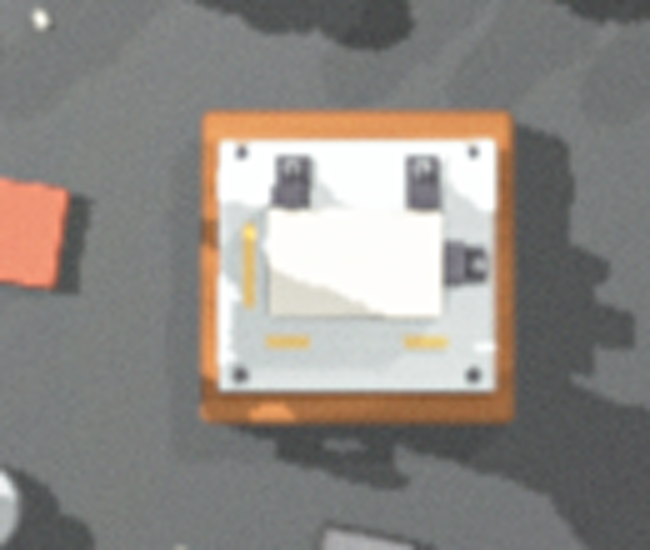

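The base stone touches both back stops and the side stop squarely. Its centre measures (0.548, 0.015), which matches the TCP reading at contact. Next I pick slab 0.

>>> apply_moves --claw '[0.85,0.85,0.85,0.85,0.85]' --travel '[[0,0,0.04],[0,0,0.08],[0,0,0.12],[0,0,0.1375],[0,0,0.1375]]' --turn '[[0,0,0],[0,0,0],[0,0,0],[0,0,0],[0,0,0]]'

```text
t: 19.08
tcp_pos: [0.5769, 0.2454, -0.0038]
tool_rot: [0.767, 0.642, -0.004, -0.002]
force: [-0.4, -0.2, 0.2]
finger_gap: 0.927
gripper_force: 0.0
```

>>> apply_moves --claw '[0.85,0.85,0.85,0.85,0.85]' --travel '[[0,0,0.015],[0,0,0.03],[0,0,0.0425],[0,0,0.0425],[0,0,0.0425]]' --turn '[[0,0,0],[0,0,0],[0,0,0],[0,0,0],[0,0,0]]'

```text
t: 19.5
tcp_pos: [0.5796, 0.2476, -0.0344]
tool_rot: [0.766, 0.643, -0.0, -0.0]
force: [-0.3, 0.5, 0.3]
finger_gap: 0.924
gripper_force: 0.0
```

>>> apply_moves --claw '[-1,-1,-1,-1,-1]' --travel '[[0,0,0],[0,0,0],[0,0,0],[0,0,0],[0,0,0]]' --turn '[[0,0,0],[0,0,0],[0,0,0],[0,0,0],[0,0,0]]' --newtons 40

```text
t: 19.92
tcp_pos: [0.5806, 0.2479, -0.0333]
tool_rot: [0.766, 0.643, 0.001, 0.0]
force: [0.4, -0.2, 3.7]
finger_gap: 0.711
gripper_force: 45.9
```

Run:
```python
from pl import *
plan([(.5797,.2472,.12,80,-1,0),(.547,.0165,.12,88.2,-1,4),(.547,.0165,.075,88.2,-1,3),(.547,.0165,.064,88.2,-1,4)])
```

```text
rows 4 travel [-0.0, -0.0, -0.1925] rz -0.0 claw -1 -> [0.5797, 0.2472, 0.12, 80.0]
rows 3 travel [-0.1456, 0.0049, -0.0] rz -0.0228 claw -1 -> [0.5634, 0.1318, 0.12, 84.1]
rows 7 travel [-0.1455, -0.0055, -0.0] rz -0.0228 claw -1 -> [0.547, 0.0165, 0.12, 88.2]
rows 5 travel [-0.0, 0.0, 0.0562] rz -0.0 claw -1 -> [0.547, 0.0165, 0.075, 88.2]
rows 5 travel [-0.0, 0.0, 0.0138] rz -0.0 claw -1 -> [0.547, 0.0165, 0.064, 88.2]
```

>>> apply_moves --claw '[-1,-1,-1,-1,-1]' --travel '[[0,0,-0.04],[0,0,-0.09],[0,0,-0.14],[0,0,-0.1925],[0,0,-0.1925]]' --turn '[[0,0,0],[0,0,0],[0,0,0],[0,0,0],[0,0,0]]'

```text
t: 20.33
tcp_pos: [0.5852, 0.2491, 0.128]
tool_rot: [0.766, 0.643, 0.007, 0.004]
force: [1.5, 0.0, -0.8]
finger_gap: 0.716
gripper_force: 45.5
```

>>> apply_moves --claw '[-1,-1,-1]' --travel '[[-0.1456,0.0049,0],[-0.1456,0.0049,0],[-0.1456,0.0049,0]]' --turn '[[0,0,-0.0228],[0,0,-0.0228],[0,0,-0.0228]]'

```text
t: 20.58
tcp_pos: [0.5617, 0.1306, 0.1191]
tool_rot: [0.742, 0.67, -0.001, -0.0]
force: [0.5, -0.4, -2.2]
finger_gap: 0.709
gripper_force: 45.5
```

>>> apply_moves --claw '[-1,-1,-1,-1,-1]' --travel '[[-0.05,-0.0019,0],[-0.095,-0.0036,0],[-0.13,-0.005,0],[-0.1455,-0.0055,0],[-0.1455,-0.0055,0]]' --turn '[[0,0,-0.0228],[0,0,-0.0228],[0,0,-0.0228],[0,0,-0.0228],[0,0,-0.0228]]'

```text
t: 21.0
tcp_pos: [0.5462, 0.0143, 0.119]
tool_rot: [0.719, 0.695, -0.001, -0.001]
force: [0.4, 1.6, -2.0]
finger_gap: 0.716
gripper_force: 45.5
```

>>> apply_moves --claw '[-1,-1,-1,-1,-1]' --travel '[[0,0,0],[0,0,0.0162],[0,0,0.0362],[0,0,0.0562],[0,0,0.0562]]' --turn '[[0,0,0],[0,0,0],[0,0,0],[0,0,0],[0,0,0]]'

```text
t: 21.42
tcp_pos: [0.5447, 0.0191, 0.072]
tool_rot: [0.717, 0.697, -0.002, -0.003]
force: [-0.5, -0.1, -2.0]
finger_gap: 0.714
gripper_force: 45.4
```

>>> apply_moves --claw '[-1,-1,-1,-1,-1]' --travel '[[0,0,0],[0,0,0.004],[0,0,0.008],[0,0,0.0138],[0,0,0.0138]]' --turn '[[0,0,0],[0,0,0],[0,0,0],[0,0,0],[0,0,0]]'

```text
t: 21.83
tcp_pos: [0.5469, 0.0171, 0.0634]
tool_rot: [0.718, 0.696, -0.0, -0.0]
force: [-0.1, 0.4, -2.5]
finger_gap: 0.714
gripper_force: 45.4
```

>>> apply_moves --claw '[-1,-1,-1,-1]' --travel '[[0,0,0.001],[0,0,0.002],[0,0,0.002],[0,0,0.002]]' --turn '[[0,0,0],[0,0,0],[0,0,0],[0,0,0]]'

```text
t: 22.17
tcp_pos: [0.5472, 0.0168, 0.0627]
tool_rot: [0.718, 0.696, 0.0, 0.0]
force: [-1.3, -0.0, 2.6]
finger_gap: 0.714
gripper_force: 46.1
```

>>> apply_moves --claw '[-1,-1,-1,-1]' --travel '[[0,0,0.001],[0,0,0.001],[0,0,0.001],[0,0,0.001]]' --turn '[[0,0,0],[0,0,0],[0,0,0],[0,0,0]]'

```text
t: 22.5
tcp_pos: [0.5472, 0.0168, 0.0627]
tool_rot: [0.718, 0.696, 0.0, 0.0]
force: [-2.1, 0.7, 9.0]
finger_gap: 0.717
gripper_force: 46.7
```

>>> apply_moves --claw '[0.85,0.85,0.85,0.85]' --travel '[[0,0,-0.002],[0,0,-0.002],[0,0,-0.002],[0,0,-0.002]]' --turn '[[0,0,0],[0,0,0],[0,0,0],[0,0,0]]'

```text
t: 22.83
tcp_pos: [0.5473, 0.0168, 0.0628]
tool_rot: [0.718, 0.696, 0.0, 0.0]
force: [0.6, 0.3, 0.2]
finger_gap: 0.923
gripper_force: 0.0
```

>>> apply_moves --claw '[0.85,0.85,0.85,0.85,0.85]' --travel '[[0,0,-0.02],[0,0,-0.06],[0,0,-0.1],[0,0,-0.1],[0,0,-0.1]]' --turn '[[0,0,0],[0,0,0],[0,0,0],[0,0,0],[0,0,0]]'

```text
t: 23.25
tcp_pos: [0.5487, 0.0166, 0.1447]
tool_rot: [0.718, 0.696, 0.001, 0.002]
force: [-0.2, 0.3, -0.8]
finger_gap: 0.922
gripper_force: 0.0
```

Run:
```python
from pl import *
plan([(.4234,.4008,.12,104.2,.85,3),(.4234,.4008,.0,104.2,.85,1),(.4234,.4008,-.034,104.2,.85,3),(.4234,.4008,-.034,104.2,-1,4),(.4234,.4008,.13,104.2,-1,1),(.547,.0165,.13,88.2,-1,4),(.547,.0165,.09,88.2,-1,3),(.547,.0165,.078,88.2,-1,4)],start=[.547,.0165,.1432,88.2])
```

```text
rows 4 travel [0.1584, -0.0565, 0.0097] rz -0.0296 claw 0.85 -> [0.5058, 0.1446, 0.1355, 93.5333]
rows 4 travel [0.163, -0.0416, 0.0096] rz -0.0297 claw 0.85 -> [0.4646, 0.2727, 0.1277, 98.8667]
rows 7 travel [0.1662, -0.0261, 0.0097] rz -0.0296 claw 0.85 -> [0.4234, 0.4008, 0.12, 104.2]
rows 4 travel [-0.0, -0.0, 0.15] rz 0.0 claw 0.85 -> [0.4234, 0.4008, 0.0, 104.2]
rows 4 travel [-0.0, -0.0, 0.0425] rz 0.0 claw 0.85 -> [0.4234, 0.4008, -0.034, 104.2]
rows 4 travel [-0.0, -0.0, 0.0] rz 0.0 claw -1 -> [0.4234, 0.4008, -0.034, 104.2]
rows 3 travel [-0.0, -0.0, -0.1025] rz 0.0 claw -1 -> [0.4234, 0.4008, 0.048, 104.2]
rows 4 travel [-0.0, -0.0, -0.1025] rz 0.0 claw -1 -> [0.4234, 0.4008, 0.13, 104.2]
rows 4 travel [-0.1679, 0.0106, -0.0] rz 0.0296 claw -1 -> [0.4646, 0.2727, 0.13, 98.8667]
rows 4 travel [-0.1661, 0.0262, -0.0] rz 0.0297 claw -1 -> [0.5058, 0.1446, 0.13, 93.5333]
rows 8 travel [-0.163, 0.0415, -0.0] rz 0.0296 claw -1 -> [0.547, 0.0165, 0.13, 88.2]
rows 5 travel [-0.0, 0.0, 0.05] rz -0.0 claw -1 -> [0.547, 0.0165, 0.09, 88.2]
rows 5 travel [-0.0, 0.0, 0.015] rz -0.0 claw -1 -> [0.547, 0.0165, 0.078, 88.2]
```

>>> apply_moves --claw '[0.85,0.85,0.85,0.85]' --travel '[[0.1584,-0.0565,0.0097],[0.1584,-0.0565,0.0097],[0.1584,-0.0565,0.0097],[0.1584,-0.0565,0.0097]]' --turn '[[0,0,-0.0296],[0,0,-0.0296],[0,0,-0.0296],[0,0,-0.0296]]'

```text
t: 23.58
tcp_pos: [0.5011, 0.1491, 0.1332]
tool_rot: [0.684, 0.73, -0.002, -0.003]
force: [-0.5, -0.2, -0.7]
finger_gap: 0.925
gripper_force: 0.0
```

>>> apply_moves --claw '[0.85,0.85,0.85,0.85]' --travel '[[0.163,-0.0416,0.0096],[0.163,-0.0416,0.0096],[0.163,-0.0416,0.0096],[0.163,-0.0416,0.0096]]' --turn '[[0,0,-0.0297],[0,0,-0.0297],[0,0,-0.0297],[0,0,-0.0297]]'

```text
t: 23.92
tcp_pos: [0.4612, 0.277, 0.1258]
tool_rot: [0.649, 0.761, -0.001, -0.002]
force: [-0.6, 0.2, 0.2]
finger_gap: 0.924
gripper_force: 0.0
```

>>> apply_moves --claw '[0.85,0.85,0.85,0.85,0.85]' --travel '[[0.1662,-0.0261,0.0097],[0.1662,-0.0261,0.0097],[0.1662,-0.0261,0.0097],[0.1662,-0.0261,0.0097],[0.1662,-0.0261,0.0097]]' --turn '[[0,0,-0.0296],[0,0,-0.0296],[0,0,-0.0296],[0,0,-0.0296],[0,0,-0.0296]]'

```text
t: 24.33
tcp_pos: [0.422, 0.403, 0.1183]
tool_rot: [0.612, 0.791, -0.001, -0.0]
force: [0.3, -0.5, 0.4]
finger_gap: 0.929
gripper_force: 0.0
```

>>> apply_moves --claw '[0.85,0.85,0.85,0.85,0.85]' --travel '[[0,0,0.04],[0,0,0.08],[0,0,0.12],[0,0,0.15],[0,0,0.15]]' --turn '[[0,0,0],[0,0,0],[0,0,0],[0,0,0],[0,0,0]]'

```text
t: 24.75
tcp_pos: [0.4206, 0.3965, -0.0054]
tool_rot: [0.615, 0.789, -0.006, -0.002]
force: [-0.0, -0.5, 0.2]
finger_gap: 0.926
gripper_force: 0.0
```

>>> apply_moves --claw '[0.85,0.85,0.85,0.85,0.85]' --travel '[[0,0,0.015],[0,0,0.03],[0,0,0.0425],[0,0,0.0425],[0,0,0.0425]]' --turn '[[0,0,0],[0,0,0],[0,0,0],[0,0,0],[0,0,0]]'

```text
t: 25.17
tcp_pos: [0.4236, 0.401, -0.0342]
tool_rot: [0.614, 0.789, -0.0, 0.0]
force: [-0.5, -0.1, -0.4]
finger_gap: 0.923
gripper_force: 0.0
```

>>> apply_moves --claw '[-1,-1,-1,-1,-1]' --travel '[[0,0,0],[0,0,0],[0,0,0],[0,0,0],[0,0,0]]' --turn '[[0,0,0],[0,0,0],[0,0,0],[0,0,0],[0,0,0]]'

```text
t: 25.58
tcp_pos: [0.424, 0.4017, -0.0332]
tool_rot: [0.614, 0.789, 0.001, 0.0]
force: [-0.6, -0.2, 6.3]
finger_gap: 0.717
gripper_force: 45.6
```

>>> apply_moves --claw '[-1,-1,-1,-1]' --travel '[[0,0,-0.04],[0,0,-0.08],[0,0,-0.1025],[0,0,-0.1025]]' --turn '[[0,0,0],[0,0,0],[0,0,0],[0,0,0]]'

```text
t: 25.92
tcp_pos: [0.4259, 0.4029, 0.0514]
tool_rot: [0.614, 0.789, 0.004, 0.001]
force: [1.5, 0.2, -2.7]
finger_gap: 0.712
gripper_force: 45.8
```

Run:
```python
from jig import *
s=snap('top');M=masks(s);P=cloud(s);Z=P[...,2]
m=roi(M['red']&(Z>.1),(311,202),30);print('slab on base',rect(s,m,.11),np.median(Z[m>0]))
m=roi(M['orange'],(311,204),45)
```

```text
slab on base {'rect': array([0.5482, 0.0181]), 'mean': array([0.5472, 0.0177]), 'yaw': 88.2, 'pca': np.float64(88.5), 'wh': array([57.5, 94.9])} 0.10856875010570573
```

Run:
```python
from pl import *
plan([(.4234,.4008,.13,104.2,-1,1),(.5476,.0155,.13,88.2,-1,4),(.5476,.0155,.09,88.2,-1,3),(.5476,.0155,.078,88.2,-1,4)],start=[.4234,.4008,.048,104.2])
```

```text
rows 4 travel [0.0, 0.0, -0.1025] rz -0.0 claw -1 -> [0.4234, 0.4008, 0.13, 104.2]
rows 4 travel [-0.1683, 0.0108, -0.0] rz 0.0296 claw -1 -> [0.4648, 0.2724, 0.13, 98.8667]
rows 4 travel [-0.1666, 0.0264, -0.0] rz 0.0297 claw -1 -> [0.5062, 0.1439, 0.13, 93.5333]
rows 8 travel [-0.1635, 0.0417, -0.0] rz 0.0296 claw -1 -> [0.5476, 0.0155, 0.13, 88.2]
rows 5 travel [0.0, 0.0, 0.05] rz -0.0 claw -1 -> [0.5476, 0.0155, 0.09, 88.2]
rows 5 travel [0.0, 0.0, 0.015] rz -0.0 claw -1 -> [0.5476, 0.0155, 0.078, 88.2]
```

>>> apply_moves --claw '[-1,-1,-1,-1]' --travel '[[0,0,-0.05],[0,0,-0.1025],[0,0,-0.1025],[0,0,-0.1025]]' --turn '[[0,0,0],[0,0,0],[0,0,0],[0,0,0]]'

```text
t: 26.3
tcp_pos: [0.4243, 0.4018, 0.1304]
tool_rot: [0.614, 0.789, 0.001, 0.001]
force: [-0.9, -0.4, -2.1]
finger_gap: 0.712
gripper_force: 45.7
```

>>> apply_moves --claw '[-1,-1,-1,-1]' --travel '[[-0.1683,0.0108,0],[-0.1683,0.0108,0],[-0.1683,0.0108,0],[-0.1683,0.0108,0]]' --turn '[[0,0,0.0296],[0,0,0.0296],[0,0,0.0296],[0,0,0.0296]]'

```text
t: 26.63
tcp_pos: [0.464, 0.2674, 0.1268]
tool_rot: [0.651, 0.759, -0.004, -0.001]
force: [0.3, 1.1, -1.2]
finger_gap: 0.713
gripper_force: 45.7
```

>>> apply_moves --claw '[-1,-1,-1,-1]' --travel '[[-0.1666,0.0264,0],[-0.1666,0.0264,0],[-0.1666,0.0264,0],[-0.1666,0.0264,0]]' --turn '[[0,0,0.0297],[0,0,0.0297],[0,0,0.0297],[0,0,0.0297]]'

```text
t: 26.97
tcp_pos: [0.5069, 0.1393, 0.1274]
tool_rot: [0.687, 0.727, -0.002, -0.0]
force: [0.5, 1.2, -1.9]
finger_gap: 0.705
gripper_force: 45.7
```

>>> apply_moves --claw '[-1,-1,-1,-1,-1]' --travel '[[-0.05,0.0128,0],[-0.1,0.0255,0],[-0.14,0.0357,0],[-0.1635,0.0417,0],[-0.1635,0.0417,0]]' --turn '[[0,0,0.0296],[0,0,0.0296],[0,0,0.0296],[0,0,0.0296],[0,0,0.0296]]'

```text
t: 27.38
tcp_pos: [0.5485, 0.0121, 0.1275]
tool_rot: [0.72, 0.694, -0.001, -0.0]
force: [-0.1, 0.1, -3.1]
finger_gap: 0.714
gripper_force: 45.7
```

>>> apply_moves --claw '[-1,-1,-1,-1,-1]' --travel '[[0,0,0],[0,0,0.015],[0,0,0.035],[0,0,0.05],[0,0,0.05]]' --turn '[[0,0,0],[0,0,0],[0,0,0],[0,0,0],[0,0,0]]'

```text
t: 27.8
tcp_pos: [0.5438, 0.0181, 0.0863]
tool_rot: [0.718, 0.697, -0.002, -0.004]
force: [-0.4, -0.3, -1.9]
finger_gap: 0.711
gripper_force: 45.6
```

>>> apply_moves --claw '[-1,-1,-1,-1,-1]' --travel '[[0,0,0],[0,0,0.005],[0,0,0.01],[0,0,0.015],[0,0,0.015]]' --turn '[[0,0,0],[0,0,0],[0,0,0],[0,0,0],[0,0,0]]'

```text
t: 28.22
tcp_pos: [0.5473, 0.016, 0.0773]
tool_rot: [0.718, 0.696, -0.0, -0.0]
force: [0.3, -0.1, -2.6]
finger_gap: 0.713
gripper_force: 45.7
```

>>> apply_moves --claw '[-1,-1,-1,-1]' --travel '[[0,0,0.001],[0,0,0.002],[0,0,0.002],[0,0,0.002]]' --turn '[[0,0,0],[0,0,0],[0,0,0],[0,0,0]]'

```text
t: 28.55
tcp_pos: [0.5478, 0.0159, 0.0768]
tool_rot: [0.718, 0.696, 0.0, 0.0]
force: [-1.5, -0.0, 3.7]
finger_gap: 0.712
gripper_force: 46.3
```

Run:
```python
from pl import *
plan([(.5476,.0155,.15,88.2,.85,1),(.424,-.2458,.12,75.5,.85,3),(.424,-.2458,.0,75.5,.85,1),(.424,-.2458,-.034,75.5,.85,3),(.424,-.2458,-.034,75.5,-1,4),(.424,-.2458,.045,75.5,-1,2)],start=[.5476,.0155,.0772,88.2])
```

```text
rows 3 travel [0.0, 0.0, -0.091] rz -0.0 claw 0.85 -> [0.5476, 0.0155, 0.15, 88.2]
rows 3 travel [-0.1104, -0.0481, 0.0125] rz 0.0235 claw 0.85 -> [0.5064, -0.0716, 0.14, 83.9667]
rows 3 travel [-0.1137, -0.0397, 0.0125] rz 0.0235 claw 0.85 -> [0.4652, -0.1587, 0.13, 79.7333]
rows 6 travel [-0.1163, -0.0313, 0.0125] rz 0.0236 claw 0.85 -> [0.424, -0.2458, 0.12, 75.5]
rows 4 travel [-0.0, -0.0, 0.15] rz -0.0 claw 0.85 -> [0.424, -0.2458, 0.0, 75.5]
rows 4 travel [-0.0, -0.0, 0.0425] rz -0.0 claw 0.85 -> [0.424, -0.2458, -0.034, 75.5]
rows 4 travel [-0.0, -0.0, -0.0] rz -0.0 claw -1 -> [0.424, -0.2458, -0.034, 75.5]
rows 4 travel [-0.0, -0.0, -0.0987] rz -0.0 claw -1 -> [0.424, -0.2458, 0.045, 75.5]
```

>>> apply_moves --claw '[0.85,0.85,0.85,0.85]' --travel '[[0,0,-0.001],[0,0,-0.001],[0,0,-0.001],[0,0,-0.001]]' --turn '[[0,0,0],[0,0,0],[0,0,0],[0,0,0]]'

```text
t: 28.88
tcp_pos: [0.548, 0.0158, 0.0769]
tool_rot: [0.718, 0.696, 0.0, 0.0]
force: [-0.0, -1.1, -0.1]
finger_gap: 0.921
gripper_force: 0.0
```

>>> apply_moves --claw '[0.85,0.85,0.85,0.85]' --travel '[[0,0,-0.03],[0,0,-0.091],[0,0,-0.091],[0,0,-0.091]]' --turn '[[0,0,0],[0,0,0],[0,0,0],[0,0,0]]'

```text
t: 29.22
tcp_pos: [0.5504, 0.0154, 0.1528]
tool_rot: [0.718, 0.696, 0.002, 0.003]
force: [-0.5, -0.7, -0.7]
finger_gap: 0.926
gripper_force: 0.0
```

>>> apply_moves --claw '[0.85,0.85,0.85]' --travel '[[-0.1104,-0.0481,0.0125],[-0.1104,-0.0481,0.0125],[-0.1104,-0.0481,0.0125]]' --turn '[[0,0,0.0235],[0,0,0.0235],[0,0,0.0235]]'

```text
t: 29.47
tcp_pos: [0.5033, -0.0736, 0.138]
tool_rot: [0.744, 0.669, -0.002, -0.001]
force: [-0.1, -0.2, -1.3]
finger_gap: 0.923
gripper_force: 0.0
```

>>> apply_moves --claw '[0.85,0.85,0.85]' --travel '[[-0.1137,-0.0397,0.0125],[-0.1137,-0.0397,0.0125],[-0.1137,-0.0397,0.0125]]' --turn '[[0,0,0.0235],[0,0,0.0235],[0,0,0.0235]]'

```text
t: 29.72
tcp_pos: [0.4626, -0.1614, 0.128]
tool_rot: [0.768, 0.64, -0.001, -0.001]
force: [-1.0, -0.0, -0.2]
finger_gap: 0.926
gripper_force: 0.0
```

>>> apply_moves --claw '[0.85,0.85,0.85,0.85,0.85]' --travel '[[-0.1163,-0.0313,0.0125],[-0.1163,-0.0313,0.0125],[-0.1163,-0.0313,0.0125],[-0.1163,-0.0313,0.0125],[-0.1163,-0.0313,0.0125]]' --turn '[[0,0,0.0236],[0,0,0.0236],[0,0,0.0236],[0,0,0.0236],[0,0,0.0236]]'

```text
t: 30.13
tcp_pos: [0.4231, -0.2453, 0.1186]
tool_rot: [0.791, 0.611, -0.0, -0.001]
force: [0.4, 0.1, 0.2]
finger_gap: 0.926
gripper_force: 0.0
```

>>> apply_moves --claw '[0.85,0.85,0.85,0.85,0.85]' --travel '[[0,0,0.04],[0,0,0.08],[0,0,0.12],[0,0,0.15],[0,0,0.15]]' --turn '[[0,0,0],[0,0,0],[0,0,0],[0,0,0],[0,0,0]]'

```text
t: 30.55
tcp_pos: [0.4218, -0.2414, -0.0043]
tool_rot: [0.79, 0.613, -0.001, -0.005]
force: [-0.5, -0.7, 0.7]
finger_gap: 0.92
gripper_force: 0.0
```

>>> apply_moves --claw '[0.85,0.85,0.85,0.85,0.85]' --travel '[[0,0,0.015],[0,0,0.03],[0,0,0.0425],[0,0,0.0425],[0,0,0.0425]]' --turn '[[0,0,0],[0,0,0],[0,0,0],[0,0,0],[0,0,0]]'

```text
t: 30.97
tcp_pos: [0.4244, -0.2448, -0.0339]
tool_rot: [0.79, 0.613, 0.0, -0.0]
force: [1.1, -0.5, -0.5]
finger_gap: 0.926
gripper_force: 0.0
```

>>> apply_moves --claw '[-1,-1,-1,-1,-1]' --travel '[[0,0,0],[0,0,0],[0,0,0],[0,0,0],[0,0,0]]' --turn '[[0,0,0],[0,0,0],[0,0,0],[0,0,0],[0,0,0]]'

```text
t: 31.38
tcp_pos: [0.4247, -0.2456, -0.0332]
tool_rot: [0.791, 0.612, 0.0, 0.001]
force: [0.7, 0.9, 7.0]
finger_gap: 0.711
gripper_force: 44.0
```

>>> apply_moves --claw '[-1,-1,-1,-1,-1]' --travel '[[0,0,-0.03],[0,0,-0.07],[0,0,-0.0987],[0,0,-0.0987],[0,0,-0.0987]]' --turn '[[0,0,0],[0,0,0],[0,0,0],[0,0,0],[0,0,0]]'

```text
t: 31.8
tcp_pos: [0.4248, -0.2461, 0.0458]
tool_rot: [0.791, 0.612, 0.0, 0.002]
force: [0.6, 0.8, -2.3]
finger_gap: 0.712
gripper_force: 45.9
```

Run:
```python
from jig import *
from pl import plan
s=snap('top');M=masks(s);P=cloud(s);Z=P[...,2]
m=roi(M['red']&(Z>.1),(311,202),30);print('stack',rect(s,m,.124),np.median(Z[m>0]))
plan([(.424,-.2458,.15,75.5,-1,1),(.5476,.0155,.15,88.2,-1,4),(.5476,.0155,.104,88.2,-1,3),(.5476,.0155,.092,88.2,-1,4)])
```

```text
stack {'rect': array([0.549 , 0.0163]), 'mean': array([0.5475, 0.0165]), 'yaw': 88.2, 'pca': np.float64(87.9), 'wh': array([59.7, 96.6])} 0.1226773566170279
rows 4 travel [-0.0, -0.0, -0.1313] rz -0.0 claw -1 -> [0.424, -0.2458, 0.15, 75.5]
rows 3 travel [0.1183, 0.0226, 0.0] rz -0.0236 claw -1 -> [0.4652, -0.1587, 0.15, 79.7333]
rows 3 travel [0.1163, 0.0313, 0.0] rz -0.0235 claw -1 -> [0.5064, -0.0716, 0.15, 83.9667]
rows 7 travel [0.1137, 0.0397, 0.0] rz -0.0235 claw -1 -> [0.5476, 0.0155, 0.15, 88.2]
rows 5 travel [-0.0, 0.0, 0.0575] rz -0.0 claw -1 -> [0.5476, 0.0155, 0.104, 88.2]
rows 5 travel [-0.0, 0.0, 0.015] rz -0.0 claw -1 -> [0.5476, 0.0155, 0.092, 88.2]
```

>>> apply_moves --claw '[-1,-1,-1,-1]' --travel '[[0,0,-0.05],[0,0,-0.1],[0,0,-0.1313],[0,0,-0.1313]]' --turn '[[0,0,0],[0,0,0],[0,0,0],[0,0,0]]'

```text
t: 32.18
tcp_pos: [0.4263, -0.2474, 0.1526]
tool_rot: [0.791, 0.612, 0.001, 0.004]
force: [-1.0, -0.5, -2.6]
finger_gap: 0.711
gripper_force: 45.9
```

>>> apply_moves --claw '[-1,-1,-1]' --travel '[[0.1183,0.0226,0],[0.1183,0.0226,0],[0.1183,0.0226,0]]' --turn '[[0,0,-0.0236],[0,0,-0.0236],[0,0,-0.0236]]'

```text
t: 32.43
tcp_pos: [0.4644, -0.1537, 0.1474]
tool_rot: [0.767, 0.641, 0.0, -0.003]
force: [-1.3, -0.0, -1.8]
finger_gap: 0.717
gripper_force: 45.8
```

>>> apply_moves --claw '[-1,-1,-1]' --travel '[[0.1163,0.0313,0],[0.1163,0.0313,0],[0.1163,0.0313,0]]' --turn '[[0,0,-0.0235],[0,0,-0.0235],[0,0,-0.0235]]'

```text
t: 32.68
tcp_pos: [0.5063, -0.0665, 0.1472]
tool_rot: [0.742, 0.67, -0.0, -0.003]
force: [0.2, -0.7, -1.3]
finger_gap: 0.713
gripper_force: 45.8
```

>>> apply_moves --claw '[-1,-1,-1,-1,-1]' --travel '[[0.05,0.0175,0],[0.09,0.0314,0],[0.1137,0.0397,0],[0.1137,0.0397,0],[0.1137,0.0397,0]]' --turn '[[0,0,-0.0235],[0,0,-0.0235],[0,0,-0.0235],[0,0,-0.0235],[0,0,-0.0235]]'

```text
t: 33.1
tcp_pos: [0.5461, 0.0172, 0.1471]
tool_rot: [0.717, 0.697, -0.002, -0.002]
force: [-0.1, -0.4, -2.5]
finger_gap: 0.71
gripper_force: 45.8
```

>>> apply_moves --claw '[-1,-1,-1,-1,-1]' --travel '[[0,0,0],[0,0,0.02],[0,0,0.04],[0,0,0.0575],[0,0,0.0575]]' --turn '[[0,0,0],[0,0,0],[0,0,0],[0,0,0],[0,0,0]]'

```text
t: 33.52
tcp_pos: [0.5444, 0.0148, 0.1006]
tool_rot: [0.719, 0.695, -0.002, -0.003]
force: [-0.5, -0.2, -2.6]
finger_gap: 0.709
gripper_force: 45.8
```

>>> apply_moves --claw '[-1,-1,-1,-1,-1]' --travel '[[0,0,0],[0,0,0.005],[0,0,0.01],[0,0,0.015],[0,0,0.015]]' --turn '[[0,0,0],[0,0,0],[0,0,0],[0,0,0],[0,0,0]]'

```text
t: 33.93
tcp_pos: [0.5473, 0.0158, 0.0914]
tool_rot: [0.718, 0.696, -0.0, -0.0]
force: [-0.3, 0.1, -2.1]
finger_gap: 0.711
gripper_force: 45.8
```

>>> apply_moves --claw '[-1,-1,-1,-1]' --travel '[[0,0,0.001],[0,0,0.002],[0,0,0.002],[0,0,0.002]]' --turn '[[0,0,0],[0,0,0],[0,0,0],[0,0,0]]'

```text
t: 34.27
tcp_pos: [0.5478, 0.0159, 0.0909]
tool_rot: [0.718, 0.696, 0.0, 0.0]
force: [-1.8, 0.1, 4.5]
finger_gap: 0.711
gripper_force: 46.5
```

Set down. Now slab 3.

Run:
```python
from pl import *
plan([(.5476,.0155,.16,88.2,.85,1),(.4174,-.3807,.12,106,.85,3),(.4174,-.3807,.0,106,.85,1),(.4174,-.3807,-.034,106,.85,3),(.4174,-.3807,.045,106,-1,2)],start=[.5476,.0155,.0912,88.2])
```

```text
rows 3 travel [0.0, 0.0, -0.086] rz -0.0 claw 0.85 -> [0.5476, 0.0155, 0.16, 88.2]
rows 4 travel [-0.1667, -0.049, 0.0167] rz -0.033 claw 0.85 -> [0.5042, -0.1166, 0.1467, 94.1333]
rows 4 travel [-0.1607, -0.0661, 0.0166] rz -0.0329 claw 0.85 -> [0.4608, -0.2486, 0.1333, 100.0667]
rows 7 travel [-0.1531, -0.0822, 0.0167] rz -0.033 claw 0.85 -> [0.4174, -0.3807, 0.12, 106.0]
rows 4 travel [-0.0, -0.0, 0.15] rz 0.0 claw 0.85 -> [0.4174, -0.3807, 0.0, 106.0]
rows 4 travel [-0.0, -0.0, 0.0425] rz 0.0 claw 0.85 -> [0.4174, -0.3807, -0.034, 106.0]
rows 4 travel [-0.0, -0.0, -0.0988] rz 0.0 claw -1 -> [0.4174, -0.3807, 0.045, 106.0]
```

>>> apply_moves --claw '[0.85,0.85,0.85,0.85]' --travel '[[0,0,-0.001],[0,0,-0.001],[0,0,-0.001],[0,0,-0.001]]' --turn '[[0,0,0],[0,0,0],[0,0,0],[0,0,0]]'

```text
t: 34.6
tcp_pos: [0.5479, 0.0159, 0.0909]
tool_rot: [0.718, 0.696, 0.0, 0.0]
force: [-0.3, -0.1, -0.7]
finger_gap: 0.926
gripper_force: 0.0
```

>>> apply_moves --claw '[0.85,0.85,0.85,0.85]' --travel '[[0,0,-0.03],[0,0,-0.086],[0,0,-0.086],[0,0,-0.086]]' --turn '[[0,0,0],[0,0,0],[0,0,0],[0,0,0]]'

```text
t: 34.93
tcp_pos: [0.5501, 0.0155, 0.1624]
tool_rot: [0.718, 0.696, 0.002, 0.003]
force: [0.5, 0.6, -0.7]
finger_gap: 0.926
gripper_force: 0.0
```

>>> apply_moves --claw '[0.85,0.85,0.85,0.85]' --travel '[[-0.1667,-0.049,0.0167],[-0.1667,-0.049,0.0167],[-0.1667,-0.049,0.0167],[-0.1667,-0.049,0.0167]]' --turn '[[0,0,-0.033],[0,0,-0.033],[0,0,-0.033],[0,0,-0.033]]'

```text
t: 35.27
tcp_pos: [0.502, -0.1196, 0.1447]
tool_rot: [0.682, 0.731, -0.001, -0.001]
force: [0.5, 0.2, 0.7]
finger_gap: 0.918
gripper_force: 0.0
```

>>> apply_moves --claw '[0.85,0.85,0.85,0.85]' --travel '[[-0.1607,-0.0661,0.0166],[-0.1607,-0.0661,0.0166],[-0.1607,-0.0661,0.0166],[-0.1607,-0.0661,0.0166]]' --turn '[[0,0,-0.0329],[0,0,-0.0329],[0,0,-0.0329],[0,0,-0.0329]]'

```text
t: 35.6
tcp_pos: [0.4591, -0.2526, 0.1315]
tool_rot: [0.644, 0.765, -0.001, -0.0]
force: [0.4, 0.1, 0.1]
finger_gap: 0.925
gripper_force: 0.0
```

>>> apply_moves --claw '[0.85,0.85,0.85,0.85,0.85]' --travel '[[-0.1531,-0.0822,0.0167],[-0.1531,-0.0822,0.0167],[-0.1531,-0.0822,0.0167],[-0.1531,-0.0822,0.0167],[-0.1531,-0.0822,0.0167]]' --turn '[[0,0,-0.033],[0,0,-0.033],[0,0,-0.033],[0,0,-0.033],[0,0,-0.033]]'

```text
t: 36.02
tcp_pos: [0.416, -0.384, 0.1181]
tool_rot: [0.604, 0.797, -0.0, -0.0]
force: [-0.2, 0.5, 0.1]
finger_gap: 0.927
gripper_force: 0.0
```

>>> apply_moves --claw '[0.85,0.85,0.85,0.85,0.85]' --travel '[[0,0,0.04],[0,0,0.08],[0,0,0.12],[0,0,0.15],[0,0,0.15]]' --turn '[[0,0,0],[0,0,0],[0,0,0],[0,0,0],[0,0,0]]'

```text
t: 36.43
tcp_pos: [0.4149, -0.375, -0.0053]
tool_rot: [0.601, 0.799, 0.002, -0.006]
force: [0.1, 0.3, -0.3]
finger_gap: 0.925
gripper_force: 0.0
```

>>> apply_moves --claw '[0.85,0.85,0.85,0.85,0.85]' --travel '[[0,0,0.015],[0,0,0.03],[0,0,0.0425],[0,0,0.0425],[0,0,0.0425]]' --turn '[[0,0,0],[0,0,0],[0,0,0],[0,0,0],[0,0,0]]'

```text
t: 36.85
tcp_pos: [0.4176, -0.3802, -0.0342]
tool_rot: [0.602, 0.799, 0.0, -0.0]
force: [-0.3, 0.1, 0.8]
finger_gap: 0.926
gripper_force: 0.0
```

>>> apply_moves --claw '[-1,-1,-1,-1,-1]' --travel '[[0,0,0],[0,0,0],[0,0,0],[0,0,0],[0,0,0]]' --turn '[[0,0,0],[0,0,0],[0,0,0],[0,0,0],[0,0,0]]'

```text
t: 37.27
tcp_pos: [0.418, -0.381, -0.0332]
tool_rot: [0.602, 0.799, -0.0, 0.001]
force: [-0.1, 0.1, 6.5]
finger_gap: 0.71
gripper_force: 45.4
```

>>> apply_moves --claw '[-1,-1,-1,-1,-1]' --travel '[[0,0,-0.03],[0,0,-0.07],[0,0,-0.0988],[0,0,-0.0988],[0,0,-0.0988]]' --turn '[[0,0,0],[0,0,0],[0,0,0],[0,0,0],[0,0,0]]'

```text
t: 37.68
tcp_pos: [0.418, -0.381, 0.0457]
tool_rot: [0.602, 0.799, -0.0, 0.001]
force: [0.6, 0.6, -2.6]
finger_gap: 0.711
gripper_force: 45.3
```

Run:
```python
from jig import *
from pl import plan
s=snap('top');M=masks(s);P=cloud(s);Z=P[...,2]
m=roi(M['red']&(Z>.1),(311,202),30);print('stack',rect(s,m,.138),np.median(Z[m>0]))
plan([(.4174,-.3807,.16,106,-1,1),(.5476,.0155,.16,88.2,-1,4),(.5476,.0155,.118,88.2,-1,3),(.5476,.0155,.106,88.2,-1,4)])
```

```text
stack {'rect': array([0.5484, 0.0146]), 'mean': array([0.5475, 0.0151]), 'yaw': 88.2, 'pca': np.float64(88.5), 'wh': array([59. , 98.4])} 0.1369754676206807
rows 4 travel [-0.0, -0.0, -0.1437] rz 0.0 claw -1 -> [0.4174, -0.3807, 0.16, 106.0]
rows 4 travel [0.1437, 0.0976, -0.0] rz 0.033 claw -1 -> [0.4608, -0.2486, 0.16, 100.0667]
rows 4 travel [0.1531, 0.0823, -0.0] rz 0.0329 claw -1 -> [0.5042, -0.1166, 0.16, 94.1333]
rows 8 travel [0.1607, 0.066, -0.0] rz 0.033 claw -1 -> [0.5476, 0.0155, 0.16, 88.2]
rows 5 travel [0.0, 0.0, 0.0525] rz -0.0 claw -1 -> [0.5476, 0.0155, 0.118, 88.2]
rows 5 travel [0.0, 0.0, 0.015] rz -0.0 claw -1 -> [0.5476, 0.0155, 0.106, 88.2]
```

>>> apply_moves --claw '[-1,-1,-1,-1]' --travel '[[0,0,-0.05],[0,0,-0.1],[0,0,-0.1437],[0,0,-0.1437]]' --turn '[[0,0,0],[0,0,0],[0,0,0],[0,0,0]]'

```text
t: 38.07
tcp_pos: [0.4201, -0.3835, 0.1644]
tool_rot: [0.602, 0.799, -0.001, 0.005]
force: [0.9, -1.3, -1.5]
finger_gap: 0.71
gripper_force: 45.7
```

>>> apply_moves --claw '[-1,-1,-1,-1]' --travel '[[0.1437,0.0976,0],[0.1437,0.0976,0],[0.1437,0.0976,0],[0.1437,0.0976,0]]' --turn '[[0,0,0.033],[0,0,0.033],[0,0,0.033],[0,0,0.033]]'

```text
t: 38.4
tcp_pos: [0.4591, -0.2415, 0.157]
tool_rot: [0.641, 0.767, 0.001, -0.005]
force: [-0.3, -0.1, -2.2]
finger_gap: 0.712
gripper_force: 45.6
```

>>> apply_moves --claw '[-1,-1,-1,-1]' --travel '[[0.1531,0.0823,0],[0.1531,0.0823,0],[0.1531,0.0823,0],[0.1531,0.0823,0]]' --turn '[[0,0,0.0329],[0,0,0.0329],[0,0,0.0329],[0,0,0.0329]]'

```text
t: 38.73
tcp_pos: [0.5029, -0.1104, 0.1571]
tool_rot: [0.68, 0.733, 0.0, -0.004]
force: [0.0, -0.4, -1.7]
finger_gap: 0.711
gripper_force: 45.6
```

>>> apply_moves --claw '[-1,-1,-1,-1,-1]' --travel '[[0.05,0.0205,0],[0.1,0.0411,0],[0.14,0.0575,0],[0.1607,0.066,0],[0.1607,0.066,0]]' --turn '[[0,0,0.033],[0,0,0.033],[0,0,0.033],[0,0,0.033],[0,0,0.033]]'

```text
t: 39.15
tcp_pos: [0.5469, 0.0201, 0.1571]
tool_rot: [0.716, 0.698, -0.001, -0.002]
force: [0.9, -0.6, -2.3]
finger_gap: 0.714
gripper_force: 45.6
```

>>> apply_moves --claw '[-1,-1,-1,-1,-1]' --travel '[[0,0,0],[0,0,0.015],[0,0,0.035],[0,0,0.0525],[0,0,0.0525]]' --turn '[[0,0,0],[0,0,0],[0,0,0],[0,0,0],[0,0,0]]'

```text
t: 39.57
tcp_pos: [0.5442, 0.0148, 0.1141]
tool_rot: [0.719, 0.695, -0.003, -0.003]
force: [-0.1, 0.6, -1.3]
finger_gap: 0.714
gripper_force: 45.6
```

>>> apply_moves --claw '[-1,-1,-1,-1,-1]' --travel '[[0,0,0],[0,0,0.005],[0,0,0.01],[0,0,0.015],[0,0,0.015]]' --turn '[[0,0,0],[0,0,0],[0,0,0],[0,0,0],[0,0,0]]'

```text
t: 39.98
tcp_pos: [0.5473, 0.0158, 0.1053]
tool_rot: [0.718, 0.696, -0.0, -0.0]
force: [-0.3, -0.5, -2.5]
finger_gap: 0.718
gripper_force: 45.6
```

>>> apply_moves --claw '[-1,-1,-1,-1]' --travel '[[0,0,0.001],[0,0,0.002],[0,0,0.002],[0,0,0.002]]' --turn '[[0,0,0],[0,0,0],[0,0,0],[0,0,0]]'

```text
t: 40.32
tcp_pos: [0.5478, 0.0158, 0.1048]
tool_rot: [0.718, 0.696, 0.0, 0.0]
force: [-1.8, 0.2, 3.5]
finger_gap: 0.713
gripper_force: 46.2
```

Run:
```python
from pl import *
plan([(.5476,.0155,.18,88.2,.85,1),(.5838,-.2446,.15,90,.85,3)],start=[.5476,.0155,.1052,88.2])
```

```text
rows 3 travel [0.0, 0.0, -0.0935] rz -0.0 claw 0.85 -> [0.5476, 0.0155, 0.18, 88.2]
rows 4 travel [-0.1618, 0.0277, 0.0188] rz -0.005 claw 0.85 -> [0.5657, -0.1146, 0.165, 89.1]
rows 7 travel [-0.1622, 0.0252, 0.0187] rz -0.005 claw 0.85 -> [0.5838, -0.2446, 0.15, 90.0]
```

>>> apply_moves --claw '[0.85,0.85,0.85,0.85]' --travel '[[0,0,-0.001],[0,0,-0.001],[0,0,-0.001],[0,0,-0.001]]' --turn '[[0,0,0],[0,0,0],[0,0,0],[0,0,0]]'

```text
t: 40.65
tcp_pos: [0.5479, 0.0159, 0.105]
tool_rot: [0.718, 0.696, 0.0, 0.0]
force: [-1.3, -0.5, -0.6]
finger_gap: 0.925
gripper_force: 0.0
```

>>> apply_moves --claw '[0.85,0.85,0.85,0.85]' --travel '[[0,0,-0.03],[0,0,-0.0935],[0,0,-0.0935],[0,0,-0.0935]]' --turn '[[0,0,0],[0,0,0],[0,0,0],[0,0,0]]'

```text
t: 40.98
tcp_pos: [0.5506, 0.0155, 0.1832]
tool_rot: [0.718, 0.696, 0.003, 0.003]
force: [0.5, -0.0, -0.5]
finger_gap: 0.924
gripper_force: 0.0
```

>>> apply_moves --claw '[0.85,0.85,0.85,0.85]' --travel '[[-0.1618,0.0277,0.0188],[-0.1618,0.0277,0.0188],[-0.1618,0.0277,0.0188],[-0.1618,0.0277,0.0188]]' --turn '[[0,0,-0.005],[0,0,-0.005],[0,0,-0.005],[0,0,-0.005]]'

```text
t: 41.32
tcp_pos: [0.5664, -0.1201, 0.1627]
tool_rot: [0.714, 0.7, -0.001, 0.001]
force: [0.2, 0.5, -0.6]
finger_gap: 0.929
gripper_force: 0.0
```

Run:
```python
from jig import *
s=snap('top');M=masks(s);P=cloud(s);Z=P[...,2]
m=roi(M['red']&(Z>.1),(311,202),30);print('stack',rect(s,m,.152),np.median(Z[m>0]))
x=P
try:
    m=roi(M['white']&(Z<.04)&(Z>.008),(396,189),40);print('disc',rect(s,m,.018),m.sum())
except Exception as e: print(e)
k=((Z>.04)&(Z<.08));m=roi(k,(231,252),30);print('knob',rect(s,m,.06),m.sum())
a=s['pixels'];s2=snap('scene');b=s2['pixels']
P=cloud(s2);Z=P[...,2];m=roi(masks(s2)['white']&(Z<.04)&(Z>.01)&(P[...,1]<-.15)&(P[...,1]>-.35)&(P[...,0]<.68),(285,283),40);print('disc scene',rect(s2,m,.018),m.sum())
f=lambda i:cv2.cvtColor(i,cv2.COLOR_RGB2BGR)
cv2.imwrite('pics/c5.png',np.hstack([cv2.resize(f(a[150:270,210:430]),(440,240)),cv2.resize(f(b[130:310,240:400]),(352,396))[:240]]) if 0 else cv2.resize(f(b[120:310,230:420]),(600,600),interpolation=cv2.INTER_CUBIC))
```

```text
stack {'rect': array([0.5479, 0.0143]), 'mean': array([0.5473, 0.0151]), 'yaw': 88.2, 'pca': np.float64(87.6), 'wh': array([58.3, 97.3])} 0.1504879440913926
disc {'rect': array([ 0.5737, -0.3675]), 'mean': array([ 0.5737, -0.3675]), 'yaw': -2.5, 'pca': np.float64(-2.5), 'wh': array([ 0. , 24.7])} 9
knob {'rect': array([0.4102, 0.2567]), 'mean': array([0.4092, 0.2563]), 'yaw': 88.3, 'pca': np.float64(-88.5), 'wh': array([26.6, 29.8])} 88
disc scene {'rect': array([ 0.5868, -0.2471]), 'mean': array([ 0.5874, -0.2471]), 'yaw': -61.3, 'pca': np.float64(-45.7), 'wh': array([59.9, 60.8])} 438
```

View pics/c5.png

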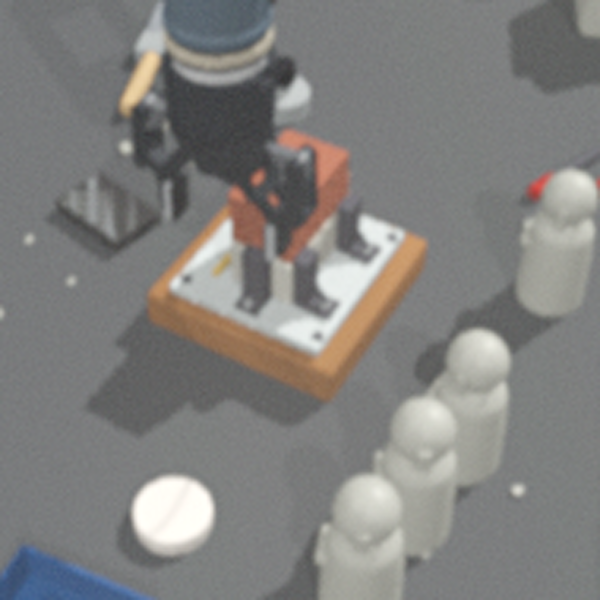

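The stack of four slabs stands square, with its top at z≈0.151 centred on (0.547, 0.015). The disc and the weight have not moved. Next I pick the disc.

Run:
```python
from pl import *
plan([(.585,-.2455,.12,90,.85,3),(.585,-.2455,.005,90,.85,2),(.585,-.2455,-.030,90,.85,3),(.585,-.2455,.05,90,-1,2),(.585,-.2455,.18,90,-1,1),(.5482,.015,.18,88.2,-1,4),(.5482,.015,.135,88.2,-1,3),(.5482,.015,.1235,88.2,-1,4)],start=[.5657,-.1146,.165,89.1])
```

```text
rows 2 travel [-0.0816, 0.0133, 0.0281] rz -0.0025 claw 0.85 -> [0.5754, -0.18, 0.1425, 89.55]
rows 5 travel [-0.0817, 0.0128, 0.0282] rz -0.0025 claw 0.85 -> [0.585, -0.2455, 0.12, 90.0]
rows 5 travel [-0.0, -0.0, 0.1437] rz -0.0 claw 0.85 -> [0.585, -0.2455, 0.005, 90.0]
rows 4 travel [-0.0, -0.0, 0.0438] rz -0.0 claw 0.85 -> [0.585, -0.2455, -0.03, 90.0]
rows 4 travel [-0.0, -0.0, -0.1] rz -0.0 claw -1 -> [0.585, -0.2455, 0.05, 90.0]
rows 5 travel [-0.0, -0.0, -0.1625] rz -0.0 claw -1 -> [0.585, -0.2455, 0.18, 90.0]
rows 3 travel [0.1085, -0.0154, -0.0] rz 0.0033 claw -1 -> [0.5727, -0.1587, 0.18, 89.4]
rows 3 travel [0.1084, -0.0164, -0.0] rz 0.0034 claw -1 -> [0.5605, -0.0718, 0.18, 88.8]
rows 7 travel [0.1082, -0.0177, -0.0] rz 0.0033 claw -1 -> [0.5482, 0.015, 0.18, 88.2]
rows 5 travel [-0.0, 0.0, 0.0562] rz 0.0 claw -1 -> [0.5482, 0.015, 0.135, 88.2]
rows 5 travel [-0.0, 0.0, 0.0144] rz 0.0 claw -1 -> [0.5482, 0.015, 0.1235, 88.2]
```

>>> apply_moves --claw '[0.85,0.85]' --travel '[[-0.0816,0.0133,0.0281],[-0.0816,0.0133,0.0281]]' --turn '[[0,0,-0.0025],[0,0,-0.0025]]'

```text
t: 41.58
tcp_pos: [0.575, -0.1787, 0.1412]
tool_rot: [0.709, 0.705, -0.0, -0.001]
force: [1.8, -0.9, -0.9]
finger_gap: 0.924
gripper_force: 0.0
```

>>> apply_moves --claw '[0.85,0.85,0.85,0.85,0.85]' --travel '[[-0.0817,0.0128,0.0282],[-0.0817,0.0128,0.0282],[-0.0817,0.0128,0.0282],[-0.0817,0.0128,0.0282],[-0.0817,0.0128,0.0282]]' --turn '[[0,0,-0.0025],[0,0,-0.0025],[0,0,-0.0025],[0,0,-0.0025],[0,0,-0.0025]]'

```text
t: 42.0
tcp_pos: [0.5844, -0.2427, 0.1189]
tool_rot: [0.707, 0.708, 0.0, -0.002]
force: [0.1, 0.6, -0.6]
finger_gap: 0.922
gripper_force: 0.0
```

>>> apply_moves --claw '[0.85,0.85,0.85,0.85,0.85]' --travel '[[0,0,0.04],[0,0,0.08],[0,0,0.12],[0,0,0.1437],[0,0,0.1437]]' --turn '[[0,0,0],[0,0,0],[0,0,0],[0,0,0],[0,0,0]]'

```text
t: 42.42
tcp_pos: [0.5818, -0.2404, 0.0008]
tool_rot: [0.706, 0.708, -0.001, -0.005]
force: [-0.2, -0.1, -0.1]
finger_gap: 0.924
gripper_force: 0.0
```

>>> apply_moves --claw '[0.85,0.85,0.85,0.85,0.85]' --travel '[[0,0,0.015],[0,0,0.03],[0,0,0.0438],[0,0,0.0438],[0,0,0.0438]]' --turn '[[0,0,0],[0,0,0],[0,0,0],[0,0,0],[0,0,0]]'

```text
t: 42.83
tcp_pos: [0.585, -0.2449, -0.0305]
tool_rot: [0.707, 0.707, -0.0, -0.0]
force: [-0.4, -0.3, 0.7]
finger_gap: 0.922
gripper_force: 0.0
```

>>> apply_moves --claw '[-1,-1,-1,-1,-1]' --travel '[[0,0,0],[0,0,0],[0,0,0],[0,0,0],[0,0,0]]' --turn '[[0,0,0],[0,0,0],[0,0,0],[0,0,0],[0,0,0]]' --newtons 30

```text
t: 43.25
tcp_pos: [0.5859, -0.2456, -0.0293]
tool_rot: [0.707, 0.707, 0.0, 0.001]
force: [-0.2, 0.5, 6.2]
finger_gap: 0.714
gripper_force: 33.3
```

>>> apply_moves --claw '[-1,-1,-1,-1,-1]' --travel '[[0,0,-0.03],[0,0,-0.07],[0,0,-0.1],[0,0,-0.1],[0,0,-0.1]]' --turn '[[0,0,0],[0,0,0],[0,0,0],[0,0,0],[0,0,0]]'

```text
t: 43.67
tcp_pos: [0.5858, -0.2456, 0.0508]
tool_rot: [0.707, 0.707, 0.0, 0.001]
force: [-0.3, 0.3, -1.0]
finger_gap: 0.707
gripper_force: 33.8
```

Run:
```python
from jig import *
from pl import sense
st=sense();s=snap('scene');P=cloud(s);Z=P[...,2]
# held disc: bottom z about .05+.030 -> top ~.098
m=(masks(s)['white']&(Z<.106)&(Z>.076)&(P[...,1]<-.19)&(P[...,1]>-.3)&(P[...,0]<.65)&(P[...,0]>.52)).astype(np.uint8)
n,l,stt,ce=cv2.connectedComponentsWithStats(m);k=1+np.argmax(stt[1:,4]);m=(l==k).astype(np.uint8)
print(m.sum(),rect(s,m,.098));q=P[m>0];print(q.min(0),q.max(0),np.median(q,0))
v,u=np.nonzero(m);cv2.imwrite('pics/c6.png',cv2.resize(cv2.cvtColor(s['pixels'][v.mean().astype(int)-60:v.mean().astype(int)+50,u.mean().astype(int)-60:u.mean().astype(int)+60],cv2.COLOR_RGB2BGR),None,fx=4,fy=4,interpolation=cv2.INTER_CUBIC))
```

```text
t 43.67 tcp [ 0.5858 -0.2456  0.0508] psi 90.01 cmd [5.482e-01 1.500e-02 1.235e-01 8.820e+01] F [-0.35  0.32 -1.01] gap 60.1 grip 33.8
403 {'rect': array([ 0.5857, -0.2543]), 'mean': array([ 0.5859, -0.2545]), 'yaw': -34.8, 'pca': np.float64(-38.7), 'wh': array([47. , 68.3])}
[ 0.55531807 -0.27527374  0.08152991] [ 0.61778417 -0.22213383  0.10349942] [ 0.58505835 -0.25473664  0.0973407 ]
```

View pics/c6.png

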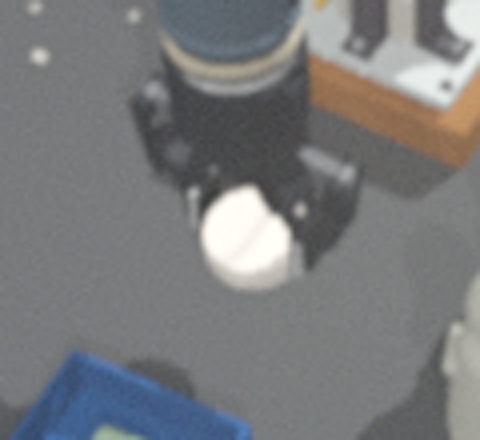

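The disc hangs level at about (247,238) in the crop. Its edge puts the centre within about 1 mm of the grip line. The green offcut is visible in the tray. Now I place the disc.

>>> apply_moves --claw '[-1,-1,-1,-1,-1]' --travel '[[0,0,-0.05],[0,0,-0.1],[0,0,-0.14],[0,0,-0.1625],[0,0,-0.1625]]' --turn '[[0,0,0],[0,0,0],[0,0,0],[0,0,0],[0,0,0]]'

```text
t: 44.13
tcp_pos: [0.587, -0.2463, 0.1825]
tool_rot: [0.707, 0.707, 0.001, 0.003]
force: [-0.1, -0.3, -1.9]
finger_gap: 0.707
gripper_force: 34.0
```

>>> apply_moves --claw '[-1,-1,-1]' --travel '[[0.1085,-0.0154,0],[0.1085,-0.0154,0],[0.1085,-0.0154,0]]' --turn '[[0,0,0.0033],[0,0,0.0033],[0,0,0.0033]]'

```text
t: 44.38
tcp_pos: [0.5677, -0.1505, 0.1758]
tool_rot: [0.71, 0.705, -0.001, -0.007]
force: [-0.3, -0.1, -1.8]
finger_gap: 0.702
gripper_force: 33.9
```

>>> apply_moves --claw '[-1,-1,-1]' --travel '[[0.1084,-0.0164,0],[0.1084,-0.0164,0],[0.1084,-0.0164,0]]' --turn '[[0,0,0.0034],[0,0,0.0034],[0,0,0.0034]]'

```text
t: 44.63
tcp_pos: [0.5555, -0.0643, 0.1761]
tool_rot: [0.713, 0.701, -0.001, -0.006]
force: [-0.5, -0.4, -1.8]
finger_gap: 0.707
gripper_force: 33.9
```

>>> apply_moves --claw '[-1,-1,-1,-1,-1]' --travel '[[0.04,-0.0065,0],[0.08,-0.013,0],[0.1082,-0.0177,0],[0.1082,-0.0177,0],[0.1082,-0.0177,0]]' --turn '[[0,0,0.0033],[0,0,0.0033],[0,0,0.0033],[0,0,0.0033],[0,0,0.0033]]'

```text
t: 45.05
tcp_pos: [0.5463, 0.0167, 0.1772]
tool_rot: [0.717, 0.697, -0.002, -0.002]
force: [-0.4, -0.9, -1.7]
finger_gap: 0.71
gripper_force: 33.9
```

>>> apply_moves --claw '[-1,-1,-1,-1,-1]' --travel '[[0,0,0],[0,0,0.02],[0,0,0.04],[0,0,0.0562],[0,0,0.0562]]' --turn '[[0,0,0],[0,0,0],[0,0,0],[0,0,0],[0,0,0]]'

```text
t: 45.47
tcp_pos: [0.5461, 0.0142, 0.1315]
tool_rot: [0.719, 0.695, -0.002, -0.003]
force: [-0.0, -0.3, -1.2]
finger_gap: 0.712
gripper_force: 33.9
```

>>> apply_moves --claw '[-1,-1,-1,-1,-1]' --travel '[[0,0,0],[0,0,0.005],[0,0,0.01],[0,0,0.0144],[0,0,0.0144]]' --turn '[[0,0,0],[0,0,0],[0,0,0],[0,0,0],[0,0,0]]'

```text
t: 45.88
tcp_pos: [0.548, 0.0153, 0.1229]
tool_rot: [0.718, 0.696, -0.0, -0.0]
force: [0.3, -0.6, -2.2]
finger_gap: 0.707
gripper_force: 34.0
```

>>> apply_moves --claw '[-1,-1,-1,-1]' --travel '[[0,0,0.001],[0,0,0.002],[0,0,0.002],[0,0,0.002]]' --turn '[[0,0,0],[0,0,0],[0,0,0],[0,0,0]]'

```text
t: 46.22
tcp_pos: [0.5483, 0.0154, 0.1227]
tool_rot: [0.718, 0.696, 0.0, 0.0]
force: [-2.5, -0.9, 5.8]
finger_gap: 0.708
gripper_force: 34.6
```

Run:
```python
from pl import *
plan([(.5482,.015,.2,88.2,.5,1),(.4098,.2563,.16,90,.3,3)],start=[.5482,.015,.1227,88.2])
```

```text
rows 3 travel [0.0, 0.0, -0.0966] rz -0.0 claw 0.5 -> [0.5482, 0.015, 0.2, 88.2]
rows 3 travel [0.0987, -0.0608, 0.0166] rz -0.0033 claw 0.3 -> [0.5021, 0.0954, 0.1867, 88.8]
rows 3 travel [0.0993, -0.0598, 0.0167] rz -0.0034 claw 0.3 -> [0.4559, 0.1759, 0.1733, 89.4]
rows 6 travel [0.0999, -0.0587, 0.0167] rz -0.0033 claw 0.3 -> [0.4098, 0.2563, 0.16, 90.0]
```

>>> apply_moves --claw '[0.85,0.85,0.85,0.85]' --travel '[[0,0,-0.001],[0,0,-0.001],[0,0,-0.001],[0,0,-0.001]]' --turn '[[0,0,0],[0,0,0],[0,0,0],[0,0,0]]'

```text
t: 46.55
tcp_pos: [0.5483, 0.0154, 0.1223]
tool_rot: [0.718, 0.696, 0.0, 0.0]
force: [-0.3, -0.3, -0.4]
finger_gap: 0.924
gripper_force: 0.0
```

>>> apply_moves --claw '[0.85,0.85,0.85,0.85]' --travel '[[0,0,-0.03],[0,0,-0.08],[0,0,-0.0966],[0,0,-0.0966]]' --turn '[[0,0,0],[0,0,0],[0,0,0],[0,0,0]]'

```text
t: 46.88
tcp_pos: [0.5513, 0.015, 0.2036]
tool_rot: [0.718, 0.696, 0.003, 0.004]
force: [1.0, -0.9, 0.0]
finger_gap: 0.927
gripper_force: 0.0
```

>>> apply_moves --claw '[0.3,0.3,0.3]' --travel '[[0.0987,-0.0608,0.0166],[0.0987,-0.0608,0.0166],[0.0987,-0.0608,0.0166]]' --turn '[[0,0,-0.0033],[0,0,-0.0033],[0,0,-0.0033]]'

```text
t: 47.13
tcp_pos: [0.4963, 0.0993, 0.1843]
tool_rot: [0.714, 0.7, -0.002, -0.004]
force: [-0.3, -0.5, 0.4]
finger_gap: 0.648
gripper_force: 0.0
```

>>> apply_moves --claw '[0.3,0.3,0.3]' --travel '[[0.0993,-0.0598,0.0167],[0.0993,-0.0598,0.0167],[0.0993,-0.0598,0.0167]]' --turn '[[0,0,-0.0034],[0,0,-0.0034],[0,0,-0.0034]]'

```text
t: 47.38
tcp_pos: [0.4503, 0.1794, 0.1711]
tool_rot: [0.71, 0.705, -0.002, -0.003]
force: [-0.5, -0.2, 1.4]
finger_gap: 0.649
gripper_force: 0.0
```

Run:
```python
from jig import *
s=snap('top');M=masks(s);P=cloud(s);Z=P[...,2]
try:
    m=roi(M['white']&(Z>.155),(311,202),30);print('disc',rect(s,m,.17),np.median(Z[m>0]),m.sum())
except Exception as e: print(e)
s=snap('scene');M=masks(s);P=cloud(s);Z=P[...,2]
b=lambda x0,x1,y0,y1,z0,z1:(P[...,0]>x0)&(P[...,0]<x1)&(P[...,1]>y0)&(P[...,1]<y1)&(Z>z0)&(Z<z1)
d=b(.5,.6,-.05,.08,.162,.176);m=roi(d,(320,185),60);print('disc scene',rect(s,m,.17),m.sum())
d=b(.33,.5,.18,.34,.052,.07);m=roi(d,(320,150),60);q=P[m>0];print('knob top',q.mean(0),np.median(q,0),len(q),rect(s,m,.06))
d=b(.33,.5,.18,.34,.018,.03);q=P[d];print('foot',q.min(0),q.max(0),len(q))
f=cv2.cvtColor(s['pixels'][70:240,240:420],cv2.COLOR_RGB2BGR);cv2.imwrite('pics/c7.png',cv2.resize(f,None,fx=3.4,fy=3.4,interpolation=cv2.INTER_CUBIC))
```

```text
disc {'rect': array([0.5472, 0.0152]), 'mean': array([0.5476, 0.0157]), 'yaw': 88.2, 'pca': np.float64(-77.9), 'wh': array([57.5, 60.2])} 0.16865814067251825 397
disc scene {'rect': array([0.5514, 0.0116]), 'mean': array([0.5515, 0.0115]), 'yaw': -61.2, 'pca': np.float64(-61.0), 'wh': array([60.7, 64.3])} 322
knob top [0.41129951 0.25514    0.05896832] [0.41153745 0.25463342 0.05909289] 49 {'rect': array([0.4125, 0.2537]), 'mean': array([0.412 , 0.2539]), 'yaw': -61.2, 'pca': np.float64(-69.4), 'wh': array([26.7, 33.1])}
foot [0.38197586 0.22710344 0.01825454] [0.43981446 0.28984263 0.02876899] 130
```

View pics/c7.png

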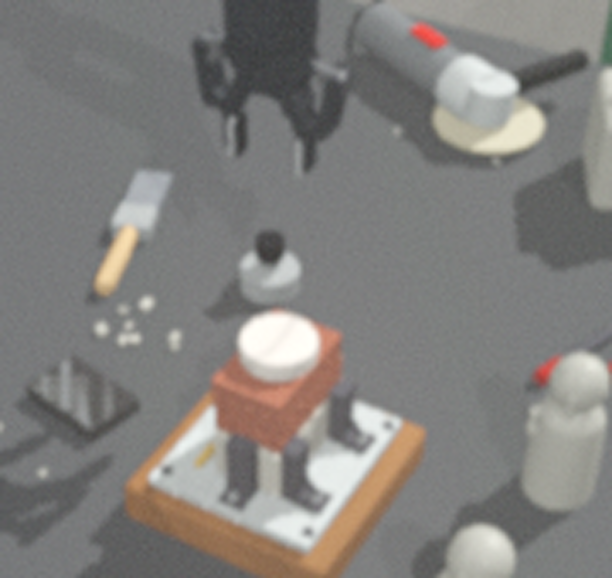

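The disc lies centred on the stack at about (280,345) in the crop. The weight stands where it was, with the knob at (270,246). Now I pick the weight.

Run:
```python
from pl import *
plan([(.4102,.2557,.14,90,.3,3),(.4102,.2557,.04,90,.3,2),(.4102,.2557,-.002,90,.3,3),(.4102,.2557,.08,90,-1,2),(.4102,.2557,.23,90,-1,1),(.548,.0153,.23,88.2,-1,4),(.548,.0153,.181,88.2,-1,3),(.548,.0153,.170,88.2,-1,4)],start=[.4559,.1759,.1733,89.4])
```

```text
rows 2 travel [0.0496, -0.0291, 0.0208] rz -0.0017 claw 0.3 -> [0.4331, 0.2158, 0.1567, 89.7]
rows 5 travel [0.0497, -0.0288, 0.0208] rz -0.0016 claw 0.3 -> [0.4102, 0.2557, 0.14, 90.0]
rows 5 travel [0.0, -0.0, 0.125] rz -0.0 claw 0.3 -> [0.4102, 0.2557, 0.04, 90.0]
rows 5 travel [0.0, -0.0, 0.0525] rz -0.0 claw 0.3 -> [0.4102, 0.2557, -0.002, 90.0]
rows 5 travel [0.0, -0.0, -0.1025] rz -0.0 claw -1 -> [0.4102, 0.2557, 0.08, 90.0]
rows 5 travel [0.0, -0.0, -0.1875] rz -0.0 claw -1 -> [0.4102, 0.2557, 0.23, 90.0]
rows 3 travel [-0.1002, 0.0574, 0.0] rz 0.0033 claw -1 -> [0.4561, 0.1756, 0.23, 89.4]
rows 3 travel [-0.0995, 0.0585, 0.0] rz 0.0033 claw -1 -> [0.5021, 0.0954, 0.23, 88.8]
rows 7 travel [-0.099, 0.0595, 0.0] rz 0.0034 claw -1 -> [0.548, 0.0153, 0.23, 88.2]
rows 5 travel [0.0, -0.0, 0.0613] rz -0.0 claw -1 -> [0.548, 0.0153, 0.181, 88.2]
rows 5 travel [0.0, -0.0, 0.0137] rz -0.0 claw -1 -> [0.548, 0.0153, 0.17, 88.2]
```

>>> apply_moves --claw '[0.3,0.3]' --travel '[[0.0496,-0.0291,0.0208],[0.0496,-0.0291,0.0208]]' --turn '[[0,0,-0.0017],[0,0,-0.0017]]'

```text
t: 47.65
tcp_pos: [0.4308, 0.2172, 0.1549]
tool_rot: [0.709, 0.705, -0.001, -0.001]
force: [-1.2, 0.5, -1.0]
finger_gap: 0.649
gripper_force: 0.0
```

>>> apply_moves --claw '[0.3,0.3,0.3,0.3,0.3]' --travel '[[0.0497,-0.0288,0.0208],[0.0497,-0.0288,0.0208],[0.0497,-0.0288,0.0208],[0.0497,-0.0288,0.0208],[0.0497,-0.0288,0.0208]]' --turn '[[0,0,-0.0016],[0,0,-0.0016],[0,0,-0.0016],[0,0,-0.0016],[0,0,-0.0016]]'

```text
t: 48.07
tcp_pos: [0.4117, 0.2552, 0.14]
tool_rot: [0.707, 0.707, 0.001, 0.001]
force: [0.1, 0.3, 0.3]
finger_gap: 0.647
gripper_force: 0.0
```

>>> apply_moves --claw '[0.3,0.3,0.3,0.3,0.3]' --travel '[[0,0,0.04],[0,0,0.08],[0,0,0.11],[0,0,0.125],[0,0,0.125]]' --turn '[[0,0,0],[0,0,0],[0,0,0],[0,0,0],[0,0,0]]'

```text
t: 48.48
tcp_pos: [0.41, 0.2543, 0.0377]
tool_rot: [0.708, 0.706, -0.002, -0.001]
force: [-0.4, -1.4, 0.7]
finger_gap: 0.648
gripper_force: 0.0
```

>>> apply_moves --claw '[0.3,0.3,0.3,0.3,0.3]' --travel '[[0,0,0.015],[0,0,0.03],[0,0,0.045],[0,0,0.0525],[0,0,0.0525]]' --turn '[[0,0,0],[0,0,0],[0,0,0],[0,0,0],[0,0,0]]'

```text
t: 48.9
tcp_pos: [0.411, 0.2555, -0.0023]
tool_rot: [0.707, 0.707, 0.0, 0.0]
force: [-0.3, 0.3, 0.2]
finger_gap: 0.652
gripper_force: 0.0
```

>>> apply_moves --claw '[-1,-1,-1,-1,-1]' --travel '[[0,0,0],[0,0,0],[0,0,0],[0,0,0],[0,0,0]]' --turn '[[0,0,0],[0,0,0],[0,0,0],[0,0,0],[0,0,0]]' --newtons 70

```text
t: 49.32
tcp_pos: [0.41, 0.2559, -0.0012]
tool_rot: [0.707, 0.707, 0.0, 0.0]
force: [-1.1, -1.3, 6.4]
finger_gap: 0.332
gripper_force: 68.8
```

>>> apply_moves --claw '[-1,-1,-1,-1,-1]' --travel '[[0,0,-0.03],[0,0,-0.06],[0,0,-0.09],[0,0,-0.1025],[0,0,-0.1025]]' --turn '[[0,0,0],[0,0,0],[0,0,0],[0,0,0],[0,0,0]]'

```text
t: 49.73
tcp_pos: [0.4117, 0.2567, 0.082]
tool_rot: [0.707, 0.707, 0.002, 0.001]
force: [0.9, -0.5, -5.5]
finger_gap: 0.332
gripper_force: 71.1
```

Run:
```python
from h import *
from pl import sense
sense();s=snap('scene')
f=cv2.cvtColor(s['pixels'][70:220,240:400],cv2.COLOR_RGB2BGR);cv2.imwrite('pics/c8.png',cv2.resize(f,None,fx=3.6,fy=3.6,interpolation=cv2.INTER_CUBIC))
```

```text
t 49.73 tcp [0.4117 0.2567 0.082 ] psi 90.03 cmd [5.4800e-01 1.5300e-02 1.7000e-01 8.8194e+01] F [ 0.94 -0.49 -5.52] gap 28.2 grip 71.1
```

View pics/c8.png

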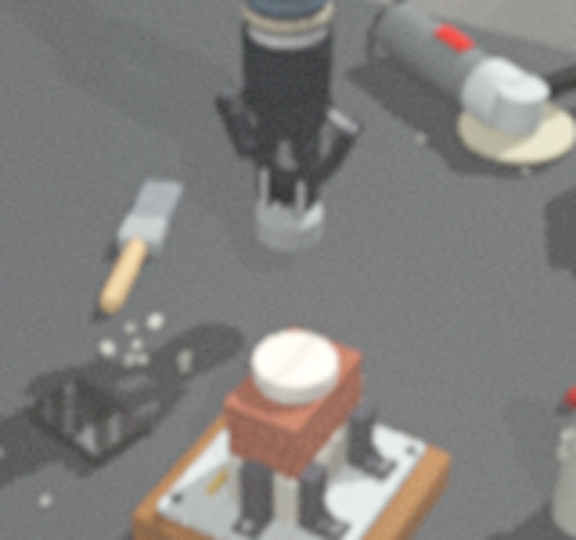

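The weight hangs upright in the fingers, knob at about (287,185) in the crop. I'll carry it over and set it down.

>>> apply_moves --claw '[-1,-1,-1,-1,-1]' --travel '[[0,0,-0.05],[0,0,-0.1],[0,0,-0.15],[0,0,-0.1875],[0,0,-0.1875]]' --turn '[[0,0,0],[0,0,0],[0,0,0],[0,0,0],[0,0,0]]'

```text
t: 50.2
tcp_pos: [0.4137, 0.2574, 0.2343]
tool_rot: [0.707, 0.707, 0.005, 0.002]
force: [0.4, 0.7, -5.3]
finger_gap: 0.33
gripper_force: 71.8
```

>>> apply_moves --claw '[-1,-1,-1,-1]' --travel '[[-0.04,0.0229,0],[-0.08,0.0458,0],[-0.1002,0.0574,0],[-0.1002,0.0574,0]]' --turn '[[0,0,0.0033],[0,0,0.0033],[0,0,0.0033],[0,0,0.0033]]'

```text
t: 50.53
tcp_pos: [0.457, 0.1725, 0.227]
tool_rot: [0.712, 0.702, -0.002, 0.0]
force: [1.0, 1.5, -6.5]
finger_gap: 0.331
gripper_force: 71.5
```

>>> apply_moves --claw '[-1,-1,-1]' --travel '[[-0.0995,0.0585,0],[-0.0995,0.0585,0],[-0.0995,0.0585,0]]' --turn '[[0,0,0.0033],[0,0,0.0033],[0,0,0.0033]]'

```text
t: 50.78
tcp_pos: [0.5047, 0.0912, 0.2273]
tool_rot: [0.715, 0.699, -0.001, 0.002]
force: [0.9, 0.3, -5.0]
finger_gap: 0.332
gripper_force: 71.5
```

>>> apply_moves --claw '[-1,-1,-1,-1,-1]' --travel '[[-0.035,0.021,0],[-0.07,0.042,0],[-0.099,0.0595,0],[-0.099,0.0595,0],[-0.099,0.0595,0]]' --turn '[[0,0,0.0034],[0,0,0.0034],[0,0,0.0034],[0,0,0.0034],[0,0,0.0034]]'

```text
t: 51.2
tcp_pos: [0.547, 0.0149, 0.2268]
tool_rot: [0.719, 0.695, -0.001, -0.002]
force: [-0.6, 0.9, -5.3]
finger_gap: 0.331
gripper_force: 71.5
```

>>> apply_moves --claw '[-1,-1,-1,-1,-1]' --travel '[[0,0,0],[0,0,0.02],[0,0,0.04],[0,0,0.0613],[0,0,0.0613]]' --turn '[[0,0,0],[0,0,0],[0,0,0],[0,0,0],[0,0,0]]'

```text
t: 51.62
tcp_pos: [0.5435, 0.0178, 0.1766]
tool_rot: [0.718, 0.697, -0.003, -0.004]
force: [-1.9, 0.8, -5.8]
finger_gap: 0.331
gripper_force: 71.3
```

>>> apply_moves --claw '[-1,-1,-1,-1,-1]' --travel '[[0,0,0],[0,0,0.004],[0,0,0.008],[0,0,0.012],[0,0,0.012]]' --turn '[[0,0,0],[0,0,0],[0,0,0],[0,0,0],[0,0,0]]'

```text
t: 52.03
tcp_pos: [0.5478, 0.0158, 0.171]
tool_rot: [0.718, 0.696, -0.0, -0.0]
force: [-0.3, 0.4, -6.0]
finger_gap: 0.329
gripper_force: 71.4
```

>>> apply_moves --claw '[-1,-1,-1,-1]' --travel '[[0,0,0.001],[0,0,0.002],[0,0,0.002],[0,0,0.002]]' --turn '[[0,0,0],[0,0,0],[0,0,0],[0,0,0]]'

```text
t: 52.37
tcp_pos: [0.5481, 0.0156, 0.1696]
tool_rot: [0.718, 0.696, 0.0, 0.0]
force: [-0.6, 0.4, -5.1]
finger_gap: 0.33
gripper_force: 71.4
```

>>> apply_moves --claw '[-1,-1,-1,-1]' --travel '[[0,0,0.0005],[0,0,0.001],[0,0,0.001],[0,0,0.001]]' --turn '[[0,0,0],[0,0,0],[0,0,0],[0,0,0]]'

```text
t: 52.7
tcp_pos: [0.5482, 0.0156, 0.1689]
tool_rot: [0.718, 0.696, 0.0, 0.0]
force: [-0.0, -0.5, -4.7]
finger_gap: 0.329
gripper_force: 72.0
```

>>> apply_moves --claw '[-1,-1,-1,-1]' --travel '[[0,0,0.0005],[0,0,0.0005],[0,0,0.0005],[0,0,0.0005]]' --turn '[[0,0,0],[0,0,0],[0,0,0],[0,0,0]]'

```text
t: 53.03
tcp_pos: [0.5483, 0.0156, 0.1689]
tool_rot: [0.718, 0.696, 0.0, 0.0]
force: [-1.0, -0.2, 1.9]
finger_gap: 0.332
gripper_force: 72.3
```

Contact. Release slowly to claw 0.3, then rise.

>>> apply_moves --claw '[0.2,0.2,0.2,0.2]' --travel '[[0,0,0],[0,0,0],[0,0,0],[0,0,0]]' --turn '[[0,0,0],[0,0,0],[0,0,0],[0,0,0]]'

```text
t: 53.37
tcp_pos: [0.5485, 0.0156, 0.1685]
tool_rot: [0.718, 0.696, 0.0, 0.0]
force: [0.4, 0.4, 0.1]
finger_gap: 0.598
gripper_force: 0.0
```

>>> apply_moves --claw '[0.2,0.2,0.2,0.2,0.2]' --travel '[[0,0,-0.01],[0,0,-0.03],[0,0,-0.06],[0,0,-0.1],[0,0,-0.1]]' --turn '[[0,0,0],[0,0,0],[0,0,0],[0,0,0],[0,0,0]]'

```text
t: 53.78
tcp_pos: [0.5523, 0.0151, 0.2548]
tool_rot: [0.718, 0.696, 0.004, 0.005]
force: [0.4, -0.3, 1.2]
finger_gap: 0.601
gripper_force: 0.0
```

>>> apply_moves --claw '[0.2,0.2,0.2,0.2,0.2]' --travel '[[-0.2,-0.1,0],[-0.2,-0.1,0],[-0.2,-0.1,0],[-0.2,-0.1,0],[-0.2,-0.1,0]]' --turn '[[0,0,0],[0,0,0],[0,0,0],[0,0,0],[0,0,0]]'

```text
t: 54.2
tcp_pos: [0.461, -0.1457, 0.2488]
tool_rot: [0.719, 0.695, -0.001, 0.001]
force: [1.1, 0.8, 0.2]
finger_gap: 0.598
gripper_force: 0.0
```

Run:
```python
from h import *
from pl import sense
sense()
t=snap('top');M=masks(t);P=cloud(t);Z=P[...,2]
box=(P[...,0]>.49)&(P[...,0]<.61)&(P[...,1]>-.05)&(P[...,1]<.08)
for n,m,z in(('disc',M['white']&(Z>.158)&(Z<.178),.17),('foot',(Z>.185)&(Z<.2),.194),('knob',(Z>.215)&(Z<.24),.23),('slab',M['red']&(Z>.14)&(Z<.16),.152)):
    m=m&box; q=P[m];print(n,m.sum(),q.min(0).round(3),q.max(0).round(3),np.median(q[:,2]).round(4),rect(t,m.astype(np.uint8),z))
s=snap('scene');f=lambda i:cv2.resize(cv2.cvtColor(i,cv2.COLOR_RGB2BGR),(395,395),interpolation=cv2.INTER_CUBIC)
cv2.imwrite('pics/c9.png',np.hstack([f(t['pixels'][110:250,250:390]),f(s['pixels'][110:270,230:390])]))
```

```text
t 54.2 tcp [ 0.461  -0.1457  0.2488] psi 88.01 cmd [5.4800e-01 1.5300e-02 1.7000e-01 8.8194e+01] F [1.15 0.76 0.17] gap 50.8 grip 0.0
disc 21 [ 0.518 -0.012  0.162] [0.576 0.021 0.173] 0.1688 {'rect': array([0.5184, 0.0133]), 'mean': array([ 0.5387, -0.0034]), 'yaw': 88.2, 'pca': np.float64(-25.0), 'wh': array([0. , 5.5])}
foot 277 [ 0.518 -0.01   0.185] [0.578 0.047 0.198] 0.1923 {'rect': array([0.5476, 0.0173]), 'mean': array([0.5473, 0.0176]), 'yaw': 43.3, 'pca': np.float64(48.2), 'wh': array([56.9, 56.9])}
knob 102 [0.533 0.003 0.216] [0.562 0.032 0.234] 0.2282 {'rect': array([0.5488, 0.0176]), 'mean': array([0.5482, 0.0177]), 'yaw': 43.3, 'pca': np.float64(19.6), 'wh': array([27.6, 27.6])}
slab 328 [ 0.517 -0.035  0.144] [0.579 0.064 0.158] 0.1506 {'rect': array([ 0.5467, -0.0187]), 'mean': array([0.5464, 0.0125]), 'yaw': -4.6, 'pca': np.float64(89.1), 'wh': array([32.4, 59.8])}
```

View pics/c9.png

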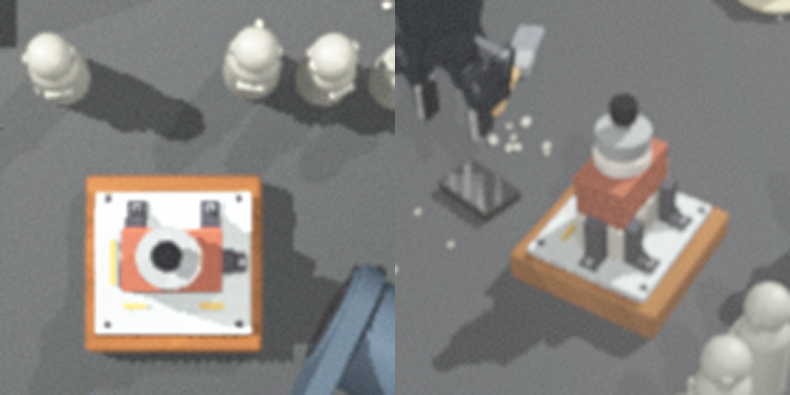

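The weight stands upright on the disc, within 2 mm of its centre. The slabs are flush, the statues have not moved and the arm is clear. I'm handing the job in.

```bash
python3 -c "
from station import manip
s=manip.sense();print(s['t'],abs(s['qd']).max(),s['force']);print(manip.sign_off())"
```

```text
54.3 0.060337209941191454 [0.56835344 0.0133235  0.12091441]
the job is handed in; nothing more can be done
None
```

The job is handed in at 54 s: offcut in the scrap tray, base stone home against the stops, all four slabs, the disc and the weight stacked and centred, statues untouched; the sign-off returned no verdict.

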